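Set a drive plate's flat to the alignment bar of a drilling fixture

TASK

Get the loose round steel drive plate in the drilling fixture ready for clamping: without lifting it off the base, turn it (a fingertip on its drive pin will do) until its flat edge lies against the alignment bar, press the flat home so that it is flush along its whole length, and slide the plate along the bar until its rim rests against the brass stop pin. Press firmly enough to feel it seat but gently, for pushing the plate into the bar or the stop with more than 15 N knocks them out of true. Leave the plate lying there flush on the bar and touching the stop, and leave the other things where they are.

Things in the scene. Friction and masses are not known exactly. Their poses are not given: they have to be found in the camera images.
- drive_plate: The work: a bright steel disc 100 mm across, 10 mm thick, about 0.5 kg, one flat cut off its rim. Origin: disc centre on the underside; +x square to the flat, which lies 42 mm from the centre and is 54 mm long. Bronze-bushed bore 39 mm wide. A drive pin stands on it opposite the flat. Loose, slides easily on the oiled base (friction about 0.2). Starts turned 50 to 180 degrees, either way, its centre 10 to 15 mm back from seated.
- drive_pin (a point): centre of the top of the plate's drive pin: a steel pin 12 mm thick that stands 18 mm up from the plate's top face, 36 mm from the disc's centre, exactly opposite the flat (plate frame -36, 0, 28 mm). Its top is 28 mm above the fixture's base
- flat_left (a point): point on the plate's flat, 25 mm from its middle, at half thickness (plate frame 42, +25, 5 mm)
- flat_right (a point): point on the plate's flat, 25 mm from its middle on the other side (plate frame 42, -25, 5 mm)
- fixture: The drilling fixture, fixed: a black steel base 260 (x) by 240 mm (y), 20 mm thick. Origin: underside centre; +x towards the alignment bar (away from the robot, give or take 20 degrees), +y towards the stop pin. A seated plate is centred on x = y = 0, its +x along this +x. A clamping stud 16 mm thick, 34 mm high stands at x -7, y -7 mm, inside the plate's bore, with 11.5 mm of play all round.
- align_bar: The alignment bar: a fixed light aluminium bar 110 mm long (y), 20 mm wide, 13 mm high, on the base. Origin: middle of the foot of the face that the flat goes against (fixture frame x = 42, y = 0, z = 20 mm); its axes are the fixture's, so the plate lies on its -x side.
- stop_pin: The stop: a fixed brass pin 12 mm thick, 13 mm high, on the base. Origin: centre of its foot (fixture frame x = 0, y = 56, z = 20 mm). The seated plate's rim touches it at fixture y = 50 mm.
- finished_plate: a finished drive plate already drilled, same shape and size as the one in the fixture, lying on the bench (bystander)
- shaft_seal: orange shaft seal ring, 54 mm across, 10 mm high (bystander)
- plug_carton: orange spark-plug carton, 85 x 28 x 28 mm (bystander)
- spanner: steel spanner, 170 mm long (bystander)
- clip_jar: amber jar with white cap, 76 mm across, 85 mm high (bystander)
- carb_bowl: aluminium carburettor bowl, 64 mm across, 36 mm high (bystander)
- oil_tin: blue-banded tin, 66 mm across, 110 mm high (bystander)
- c_washer: slotted clamping washer, 52 mm across, 6 mm thick, lying on the fixture's base in its near left corner (bystander)
- hex_key: dark steel hex key, 70 x 22 mm, 5 mm thick, lying on the fixture's base in its far right corner (bystander)
Not all that is in view belongs to the job. What is shaped like the drive_plate but pink is not meant.

How it is judged (in metres and radians):
On the way:
1. the flat has been pressed home: flush on the bar along its length (within 1.5 mm) and pressed against it with at least 4 N for 0.3 s (x of each of flat_left, flat_right in the frame of align_bar above -0.0015 m and angle between the x axis of drive_plate and the x axis of align_bar, either way round below 0.1 rad and x of drive_plate in the frame of align_bar below 0 m and contact force between drive_plate and align_bar above 4 N), for 0.3 s.
At the end, for the whole second after the job is handed in: The plate lies flat and at rest on the fixture's base, both ends of its flat within 1.5 mm of the alignment bar's face, and its rim within 1.5 mm of the stop pin (x of each of flat_left, flat_right in the frame of align_bar above -0.0015 m and angle between the x axis of drive_plate and the x axis of align_bar, either way round below 0.1 rad and x of drive_plate in the frame of align_bar below 0 m and horizontal distance between drive_plate and stop_pin below 0.0575 m and z of drive_plate in the frame of fixture below 0.0215 m and angle between drive_plate's own z axis and vertical below 0.03 rad and linear speed of drive_plate below 0.01 m/s); the robot touches nothing.
It fails at once if the plate is pushed against the alignment bar with more than 15 N (contact force between drive_plate and align_bar above 15 N).
It fails at once if the plate is pushed against the stop pin with more than 15 N (contact force between drive_plate and stop_pin above 15 N).
It fails at once if the plate is lifted or tipped off the base (more than 4 mm or 0.1 rad) (z of drive_plate in the frame of fixture above 0.024 m or angle between drive_plate's own z axis and vertical above 0.1 rad).
It fails at once if a bystander is moved more than 20 mm (distance of any of finished_plate, shaft_seal, plug_carton, spanner, clip_jar, carb_bowl, oil_tin, c_washer, hex_key from where it was at the start of the episode above 0.02 m).
It also fails if it takes over 72 s, if anything falls off the work surface, if the arm or the gripper's body presses on something with over 40 N, if the wrist force passes 120 N, or if a joint passes its speed limit or range.

ROBOT

A 6-joint arm with a two-finger parallel gripper is mounted at the origin on the work surface. World frame = base frame: x ahead of the robot, y to its left, z up, the work surface at z = 0. Lengths are in mm, angles in rad, forces in N, time in s.
With the tool pointing down it reaches from about 350 to 975 mm from the base axis. Payload 7.1 kg.
Tool frame: the origin (TCP) lies between the finger pads; the fingertips stand 14 mm ahead of it and the grasp point (between the pads) lies 5 mm behind it; z points along the fingers, y is the direction in which the jaws open and shut (so a half turn about z gives the same grasp; the last joint's range is limited). The gripper opens to 88 mm and grips with 3 to 60 N. Pads are 20 mm wide; open, the fingers measure 115 mm over their backs; the gripper's body (75 mm by 178 mm) begins 61 mm behind the grasp point.
Start: joints at [-1.13, 0.423, 1.63, -0, 1.089, -0.019], TCP at [277.37, -560.063, 236.675] pointing down, gripper open.
Joint ranges: [-3, 3], [-0.9, 2.11], [0.09, 2.58], [-1.31, 4.45], [0.11, 2.69], [-2.54, 2.54]. Speed limits (rad/s): [2.39, 2.39, 3.01, 3.14, 3.14, 3.14].

INTERFACE

Orientations are given as a rotation vector (axis times angle).
In Python, from workcell import get_obs, get_image, calibration, close_job, regions_of, place_of gives the robot as it stands.
- The arm moves only by the tool move_arm, never from a script. Its argument "deltas" is a list of rows, each a list of 5 numbers: the closure in counts, from 0 (fully open) to 255 (shut), then the shift along the tool's x, y, z in m, then the turn about the tool's z in rad. In form: [[grip, x, y, z, roll], ...]. A call has 1 to 5 rows; each row is the pose to reach, as a shift and turn from the pose commanded when the call began, along the tool's axes at that moment; what a row does not reach only later rows make up. A row lasts 1/12 s, in which the tool goes at most 41.7 mm and 7.16 degrees, less where a joint would pass 70% of its speed; a pose out of reach is approached as far as the arm can. A call with a gripper value outside its range is refused whole. The fingers move at their own pace and stop on an object; the grip force is fixed at half the most. Time passes only in rows, so rows that repeat a pose let the fingers close. It gives the time, the measured TCP pose, the force and the opening at its end, in the units of the state.
- get_obs(): the state, without advancing time (a new reading comes with each control period).
- get_image(name): name is "side" or "top"; returns the picture (400x640x3 uint8, blue, green, red); there is no depth.
- calibration(name): a dict with "intrinsics" (3x3 intrinsics, pixels), "distortion" ([k1, k2, p1, p2, k3] as OpenCV has them; the pictures are not rectified), "world_to_cam" (4x4, takes a point from world to camera coordinates). Camera axes: x right, y down, z forward; pixel columns grow to the right and rows downward; lengths in mm; the calibration is good to about 2 mm. A picture is of the moment at which its call begins. calibration takes no time and is no camera call.
- close_job(): hands the job in, once; it reports no verdict.
Trained networks look in the newest picture that a camera, given by its name, has taken for a name from the list of things; names that differ only in an ending like _2 or _b are one class to them, and where a whole thing is asked for, a point or a joint stands for the part that bears it (a point fixed in the world has none). Each returns a list of dicts, best first, with "conf" (0 to 1); they miss things now and then, are a little off and sometimes report something else, mostly with a low value. They report only what shows in the picture. A call takes as long as a camera call. They do not tell look-alikes from the thing itself.
- regions_of(camera, name): "region" (400x640 bool, what is visible of it).
- place_of(camera, name): "location" ([x, y, z] in mm, in world coordinates, good to about 4 mm: a listed point, or the origin of a listed thing).
The state is a dict: "t": time; "qpos": joint angles; "qvel": joint speeds; "joint_torque": joint torques, N m; "ee_pos": TCP position; "orientation": TCP orientation; "ft_force": force on the tool from outside, world axes, zero at the start; "moment": the same for the moment, N m; "width": finger opening in mm.
Only numpy, scipy, OpenCV 4.12 (cv2) and the standard library are available. Lean on these libraries where they do the work, as an engineer would, in place of code of your own. Each camera call takes 0.05 s, during which the arm holds its last target.

## Working session

There is one attempt and no reset: what is moved stays moved. The work goes in short steps, Python scripts to look and compute and a tool call to move; the robot and the scene stay as the last step left them, time stands still between calls to the robot, and variables do not carry over. Pictures are saved under pics/ and viewed, and the job is handed in when it is done.

Besides the shell and the picture viewer there is one more tool, called by a JSON object that holds its "fn" and its "kwargs". move_arm: Moves the arm, as the interface text tells. Its arguments: {"type":"object","properties":{"deltas":{"type":"array","items":{"type":"array","items":{"type":"number"}}}},"required":["deltas"]}

```bash
mkdir -p pics; ls; python3 - <<'E'
from workcell import *
import cv2
for n in ("top","side"):
    im=get_image(n); cv2.imwrite(f"pics/{n}0.png",im)
    c=calibration(n); print(n,c)
print(get_obs())
for n in ("top","side"):
    for k in ("drive_plate","drive_pin","flat_left","flat_right","fixture","align_bar","stop_pin"):
        print(n,k,[(round(d["conf"],2),[round(float(v),1) for v in d["location"]]) for d in place_of(n,k)][:4])
E
```

```text
pics
top {'intrinsics': array([[477.64698419,   0.        , 322.29550016],
       [  0.        , 477.64698419, 206.72163162],
       [  0.        ,   0.        ,   1.        ]]), 'distortion': array([-0.06343284,  0.        ,  0.        ,  0.        ,  0.        ]), 'world_to_cam': array([[ 9.82408498e-03, -9.99811414e-01,  1.67518098e-02,
        -3.10658423e+01],
       [-9.89026920e-01, -1.21849858e-02, -1.47232057e-01,
         5.66479662e+02],
       [ 1.47408412e-01, -1.51215706e-02, -9.88960110e-01,
         1.46684296e+03],
       [ 0.00000000e+00,  0.00000000e+00,  0.00000000e+00,
         1.00000000e+00]])}
side {'intrinsics': array([[390.77303679,   0.        , 321.70507946],
       [  0.        , 390.77303679, 205.0662944 ],
       [  0.        ,   0.        ,   1.        ]]), 'distortion': array([-0.01839193,  0.        ,  0.        ,  0.        ,  0.        ]), 'world_to_cam': array([[-9.73781278e-01, -2.26501095e-01, -2.11489257e-02,
         5.35627007e+02],
       [-1.02269011e-01,  5.18921824e-01, -8.48682031e-01,
         1.37451282e+02],
       [ 2.03202048e-01, -
[... 1261 characters left out ...]
), (0.38, [601.2, 331.8, -0.6])]
top align_bar [(0.69, [634.6, -2.0, 17.9])]
top stop_pin [(0.57, [430.2, 456.3, 0.8]), (0.4, [592.5, 52.2, 24.3])]
side drive_plate [(0.75, [490.0, -205.5, -2.0]), (0.69, [578.0, -4.7, 18.5]), (0.68, [653.8, 202.2, 0.5])]
side drive_pin [(0.95, [613.4, -23.2, 49.8]), (0.67, [508.4, -173.7, 27.5]), (0.57, [683.1, 173.9, 31.5]), (0.2, [601.2, 331.6, 4.3])]
side flat_left [(0.97, [490.4, -256.7, 3.8]), (0.59, [611.6, 218.8, 5.5])]
side flat_right [(0.94, [560.5, 38.7, 26.6]), (0.84, [448.5, -225.6, 4.3]), (0.66, [649.2, 248.5, 8.4])]
side fixture [(0.91, [590.8, -0.7, 1.3])]
side align_bar [(0.77, [631.8, -0.1, 21.3])]
side stop_pin [(0.36, [593.6, 56.1, 19.0])]
```

View pics/top0.png

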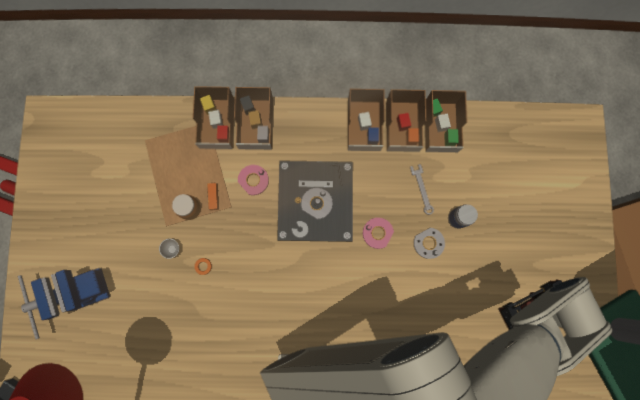

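View pics/side0.png

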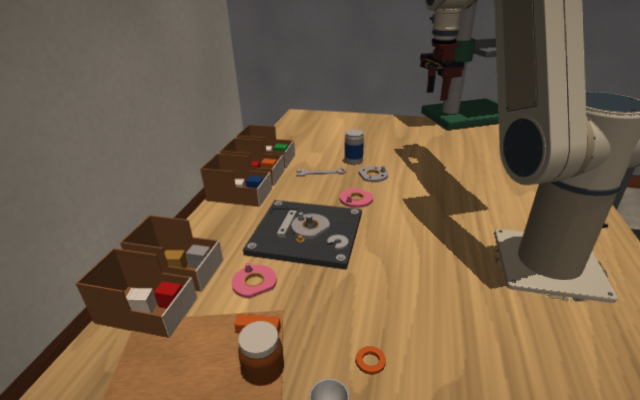

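```bash
python3 - <<'E'
import cv2
a=cv2.imread("pics/top0.png")[110:270,210:420]; cv2.imwrite("pics/topc.png",cv2.resize(a,None,fx=3.6,fy=3.6,interpolation=cv2.INTER_CUBIC))
a=cv2.imread("pics/side0.png")[190:350,210:420]; cv2.imwrite("pics/sidec.png",cv2.resize(a,None,fx=3.6,fy=3.6,interpolation=cv2.INTER_CUBIC))
E
```

```text
(no output)
```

View pics/topc.png

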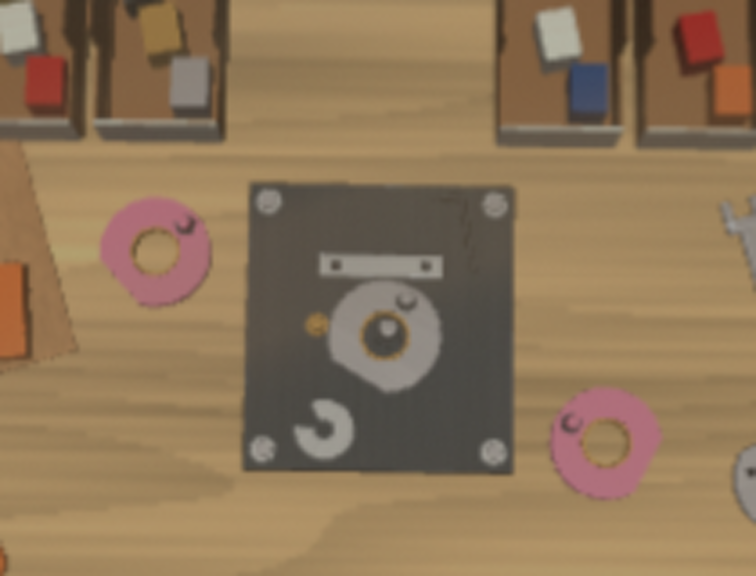

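View pics/sidec.png

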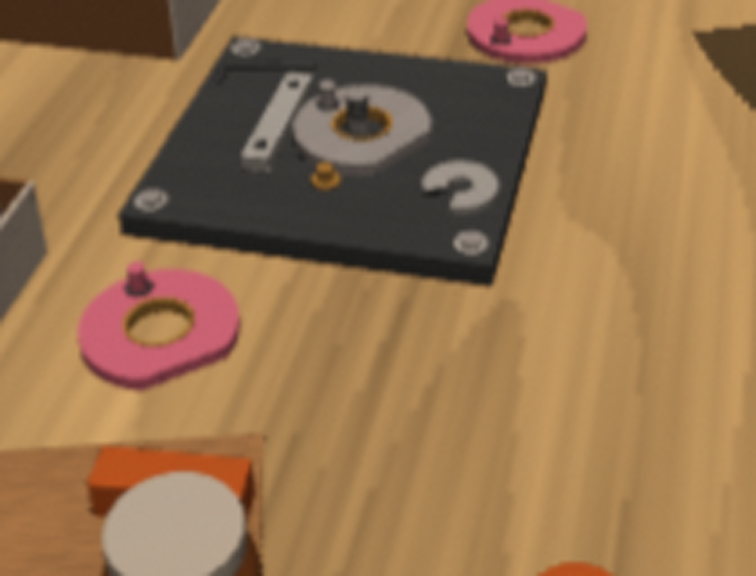

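The real plate is the grey steel disc inside the black fixture (top camera, about (317,203)). The pink look-alikes are at (253,180) and (377,233), and the finished plate is on the bench at (429,243). In the enlarged crop, only the first has the bar, stop and stud around it. Its pin is far right at (322,193), and its flat faces near left.

```bash
cat > h.py <<'E'
import numpy as np, cv2
from workcell import *
def ray(cam,uv,z):
    c=calibration(cam); K=c["intrinsics"]; d=c["distortion"]; T=c["world_to_cam"]
    p=cv2.undistortPoints(np.array([[uv]],float),K,d)[0,0]
    R=T[:3,:3]; t=T[:3,3]; o=-R.T@t; v=R.T@np.array([p[0],p[1],1])
    return o+v*(z-o[2])/v[2]
def proj(cam,P):
    c=calibration(cam); T=c["world_to_cam"]
    return cv2.projectPoints(np.array(P,float).reshape(-1,1,3),cv2.Rodrigues(T[:3,:3])[0],T[:3,3],c["intrinsics"],c["distortion"])[0][:,0]
E
python3 - <<'E'
from h import *
f=lambda u,v:(u/3.6+210-.36,v/3.6+110-.36)
for n,uv,z in [("c1",(250,184),20),("c2",(515,187),20),("c3",(513,473),20),("c4",(244,469),20),("pin",(405,300),48),("bore",(385,335),30),("stud",(388,327),54),("stop",(317,323),33),("barA",(320,278),33),("barB",(442,278),33),("flatA",(331,361),30),("flatB",(387,392),30)]:
    print(n,ray("top",f(*uv),z).round(1))
g=lambda u,v:(u/3.6+210-.36,v/3.6+190-.36)
for n,uv,z in [("c1",(233,38),20),("c2",(546,71),20),("c3",(492,272),20),("c4",(121,216),20),("pin",(327,87),48),("bore",(361,122),30),("stud",(357,102),54),("stop",(325,166),33)]:
    print(n,ray("side",g(*uv),z).round(1))
E
```

```text
c1 [719.5 116.9  20. ]
c2 [ 720.  -122.7   20. ]
c3 [ 461.1 -121.1   20. ]
c4 [461.9 116.1  20. ]
pin [609.8 -23.8  48. ]
bore [581.4  -6.6  30. ]
stud [584.7  -9.1  54. ]
stop [590.9  53.6  33. ]
barA [631.4  51.7  33. ]
barB [632.8 -56.7  33. ]
flatA [557.5  40.8  30. ]
flatB [530.5  -9.   30. ]
c1 [ 720.2 -117.9   20. ]
c2 [ 462.7 -117.7   20. ]
c3 [462.4 125.3  20. ]
c4 [718.8 119.6  20. ]
pin [611.7 -21.3  48. ]
bore [582.9  -7.5  30. ]
stud [582.4   2.2  54. ]
stop [592.8  53.7  33. ]
```

```bash
cat >> h.py <<'E'
def pose():
    o=get_obs(); R=cv2.Rodrigues(np.array(o["orientation"],float))[0]
    return o,R,np.degrees(np.arctan2(R[1,0],R[0,0]))
def go(x,y,z,a):
    o,R,a0=pose(); d=R.T@(np.array([x,y,z])-o["ee_pos"])
    r=-(a-a0); 
    print("pos",o["ee_pos"].round(2),"a",round(a0,2),"F",o["ft_force"].round(2),"w",round(o["width"],1),"t",round(o["t"],2),"q6",o["qpos"][5].round(2))
    print("delta m",(d/1000).round(4),"roll",np.radians(r).round(4))
E
python3 -c "
from h import *
go(610.7,-22.7,236,151.6)"
```

```text
pos [ 277.39 -560.07  236.69] a 26.35 F [ 0.14  0.46 -0.84] w 87.6 t 0.8 q6 -0.02
delta m [ 0.5372 -0.3336  0.0007] roll -2.1861
```

{"fn": "move_arm", "kwargs": {"deltas": [[140,0.537,-0.334,0,-2.18],[140,0.537,-0.334,0,-2.18],[140,0.537,-0.334,0,-2.18],[140,0.537,-0.334,0,-2.18],[140,0.537,-0.334,0,-2.18]]}}

```text
t: 1.22
ee_pos: [387.6, -381.4, 236.8]
orientation: [2.686, 1.629, 0.0]
ft_force: [0.5, -0.6, 0.1]
width: 57.7
```

```bash
python3 -c "
from h import *
go(610.7,-22.7,236,151.6)"
```

```text
pos [ 387.63 -381.38  236.8 ] a 62.47 F [ 0.49 -0.59  0.07] w 57.7 t 1.22 q6 -0.32
delta m [0.4212 0.032  0.0008] roll -1.5557
```

{"fn": "move_arm", "kwargs": {"deltas": [[140,0.421,0.032,0,-1.556],[140,0.421,0.032,0,-1.556],[140,0.421,0.032,0,-1.556],[140,0.421,0.032,0,-1.556],[140,0.421,0.032,0,-1.556]]}}

```text
t: 1.63
ee_pos: [498.9, -204.8, 237.0]
orientation: [2.054, 2.376, 0.0]
ft_force: [0.4, -0.8, -0.5]
width: 39.5
```

```bash
python3 -c "
from h import *
go(610.7,-22.7,236,151.6)"
```

```text
pos [ 498.88 -204.8   236.98] a 98.31 F [ 0.38 -0.77 -0.46] w 39.5 t 1.63 q6 -0.56
delta m [0.164 0.137 0.001] roll -0.93
```

{"fn": "move_arm", "kwargs": {"deltas": [[140,0.164,0.137,0,-0.93],[140,0.164,0.137,0,-0.93],[140,0.164,0.137,0,-0.93],[140,0.164,0.137,0,-0.93],[140,0.164,0.137,0,-0.93]]}}

```text
t: 2.05
ee_pos: [609.0, -27.8, 236.9]
orientation: [1.224, 2.893, 0.0]
ft_force: [1.0, -0.9, 0.9]
width: 40.1
```

```bash
python3 -c "
from h import *
go(610.7,-22.7,100,151.6)"
```

```text
pos [609.   -27.76 236.87] a 134.14 F [ 0.99 -0.85  0.9 ] w 40.1 t 2.05 q6 -0.84
delta m [0.0025 0.0047 0.1369] roll -0.3047
```

{"fn": "move_arm", "kwargs": {"deltas": [[140,0,0,0,-0.305],[140,0,0,0.035,-0.305],[140,0,0,0.07,-0.305],[140,0,0,0.1,-0.305],[140,0,0,0.1,-0.305]]}}

```text
t: 2.47
ee_pos: [604.3, -29.3, 131.0]
orientation: [-0.777, -3.034, 0.003]
ft_force: [-1.9, -0.3, -0.4]
width: 39.6
```

```bash
python3 -c "
from h import *
go(610.7,-22.7,48,151.6)
for n in ('top','side'):
    cv2.imwrite('pics/%s1.png'%n,get_image(n))
a=cv2.imread('pics/side1.png')[170:330,210:420]; cv2.imwrite('pics/sidec1.png',cv2.resize(a,None,fx=3.6,fy=3.6,interpolation=cv2.INTER_CUBIC))
"
```

```text
pos [604.25 -29.3  131.04] a 151.27 F [-1.87 -0.27 -0.44] w 39.6 t 2.47 q6 -1.14
delta m [-0.0032  0.0092  0.083 ] roll -0.0057
```

View pics/sidec1.png

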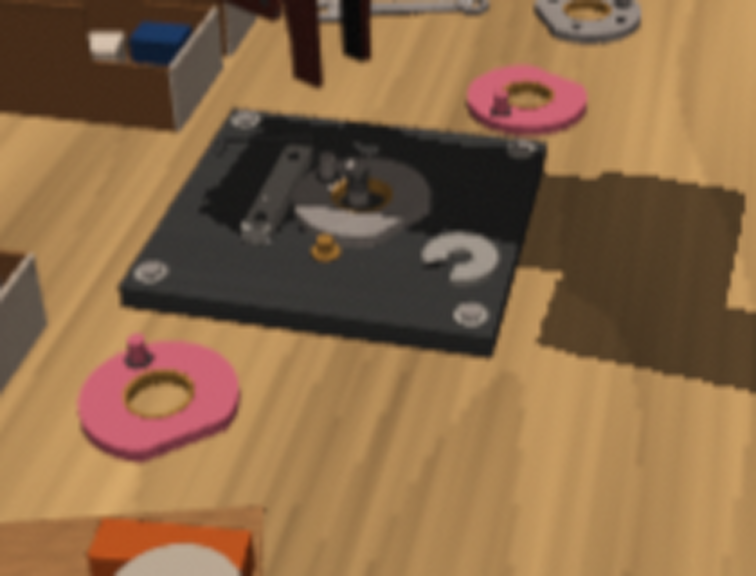

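The fingers hang above the fixture. I'll correct the xy error and descend.

{"fn": "move_arm", "kwargs": {"deltas": [[140,-0.003,0.009,0.02,-0.005],[140,-0.003,0.009,0.04,-0.005],[140,-0.003,0.009,0.055,-0.005],[140,-0.003,0.009,0.055,-0.005],[140,-0.003,0.009,0.055,-0.005]]}}

```text
t: 2.98
ee_pos: [616.2, -23.5, 83.4]
orientation: [0.773, 3.043, 0.001]
ft_force: [-0.2, -0.0, 1.2]
width: 39.4
```

```bash
python3 -c "
from h import *
go(610.7,-22.7,50,151.6)
im=get_image('side')
a=im[190:310,230:387]; cv2.imwrite('pics/sidec2.png',cv2.resize(a,None,fx=4.8,fy=4.8,interpolation=cv2.INTER_CUBIC))
"
```

```text
pos [616.2  -23.52  83.38] a 151.51 F [-0.16 -0.04  1.22] w 39.4 t 2.98 q6 -1.13
delta m [ 0.0053 -0.0019  0.0334] roll -0.0015
```

View pics/sidec2.png

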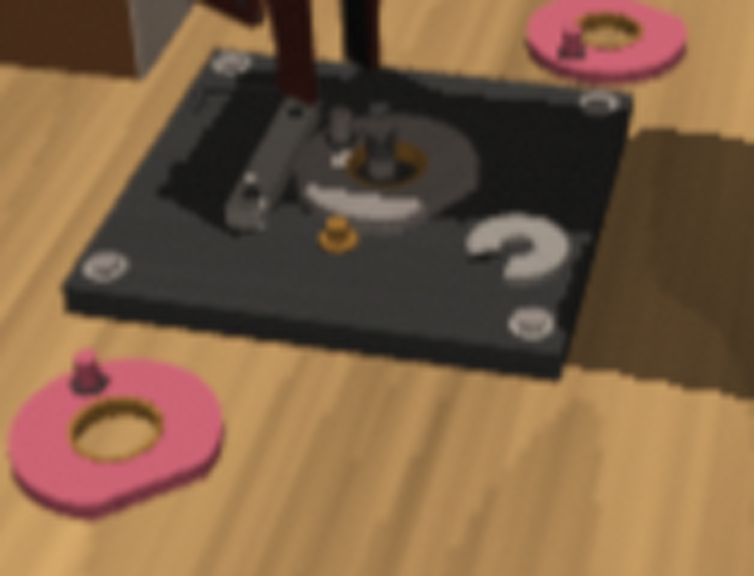

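{"fn": "move_arm", "kwargs": {"deltas": [[140,0.005,-0.002,0.008,0],[140,0.005,-0.002,0.016,0],[140,0.005,-0.002,0.02,0],[140,0.005,-0.002,0.02,0],[140,0.005,-0.002,0.02,0]]}}

```text
t: 3.45
ee_pos: [609.6, -22.7, 61.4]
orientation: [-0.772, -3.045, 0.0]
ft_force: [-0.6, -0.5, -0.5]
width: 39.3
```

```bash
python3 -c "
from h import *
go(610.7,-22.7,50,151.6)
im=get_image('side')
a=im[190:310,230:387]; cv2.imwrite('pics/sidec3.png',cv2.resize(a,None,fx=4.8,fy=4.8,interpolation=cv2.INTER_CUBIC))
o,R,a0=pose()
tip=o['ee_pos']+np.array([0,0,-14.]); print(proj('side',[tip,[610.7,-22.7,48]]))
"
```

```text
pos [609.63 -22.73  61.42] a 151.53 F [-0.59 -0.48 -0.54] w 39.3 t 3.45 q6 -1.13
delta m [-0.0009  0.0005  0.0114] roll -0.0011
[[301.28643798 213.69624444]
 [300.96917917 213.55143118]]
```

View pics/sidec3.png

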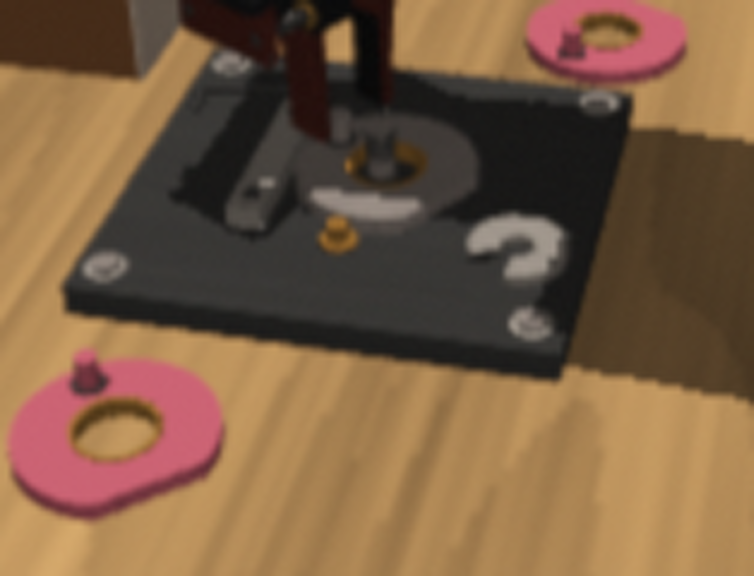

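{"fn": "move_arm", "kwargs": {"deltas": [[140,-0.001,0,0.006,0],[140,-0.001,0,0.0115,0],[140,-0.001,0,0.0115,0],[140,-0.001,0,0.0115,0]]}}

```text
t: 3.83
ee_pos: [610.3, -23.2, 49.5]
orientation: [-0.772, -3.044, 0.0]
ft_force: [-0.0, -0.4, -0.4]
width: 39.9
```

```bash
python3 -c "
from h import *
go(610.7,-22.7,50,151.6)
im=get_image('side')
a=im[190:310,230:387]; cv2.imwrite('pics/sidec4.png',cv2.resize(a,None,fx=4.8,fy=4.8,interpolation=cv2.INTER_CUBIC))
"
```

```text
pos [610.27 -23.19  49.54] a 151.54 F [-0.02 -0.45 -0.38] w 39.9 t 3.83 q6 -1.13
delta m [-0.0001  0.0006 -0.0005] roll -0.0011
```

View pics/sidec4.png

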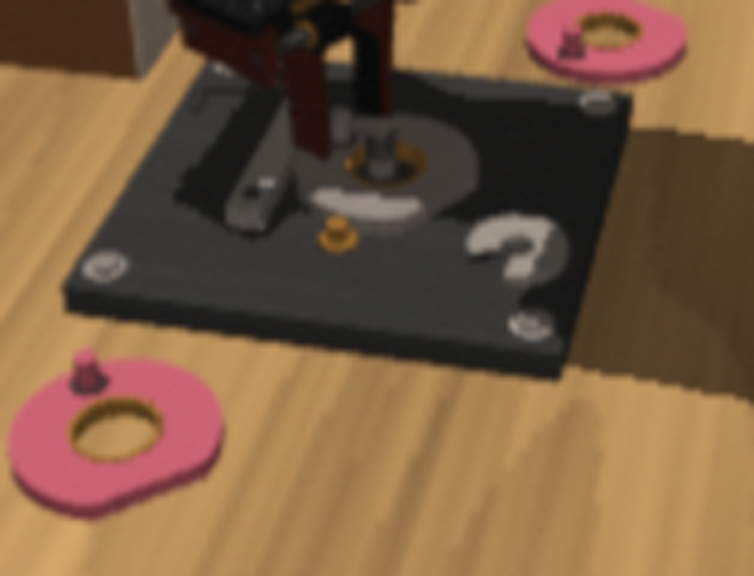

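{"fn": "move_arm", "kwargs": {"deltas": [[200,0,0,0,0],[215,0,0,0,0],[230,0,0,0,0],[240,0,0,0,0],[240,0,0,0,0]]}}

```text
t: 4.3
ee_pos: [610.7, -23.2, 50.3]
orientation: [0.772, 3.045, 0.0]
ft_force: [0.2, -0.0, -0.1]
width: 10.8
```

```bash
python3 -c "
from h import *
go(610.7,-22.7,49.5,151.6)
"
```

```text
pos [610.75 -23.2   50.32] a 151.54 F [ 0.17 -0.05 -0.1 ] w 10.8 t 4.3 q6 -1.13
delta m [0.0003 0.0004 0.0008] roll -0.0011
```

{"fn": "move_arm", "kwargs": {"deltas": [[240,0.002,-0.0045,0,0.105],[240,0.0025,-0.0085,0,0.209],[240,0.0035,-0.012,0,0.314],[240,0.005,-0.0155,0,0.419],[240,0.0065,-0.019,0,0.524]]}}

```text
t: 4.72
ee_pos: [595.9, -36.9, 50.3]
orientation: [1.542, 2.737, 0.0]
ft_force: [0.9, -0.1, 0.2]
width: 10.8
```

```bash
python3 -c "
from h import *
go(610.7,-22.7,50,151.6)
im=get_image('top')
a=im[140:260,240:397]; cv2.imwrite('pics/topc5.png',cv2.resize(a,None,fx=4.8,fy=4.8,interpolation=cv2.INTER_CUBIC))
im=get_image('side')
a=im[190:310,230:387]; cv2.imwrite('pics/sidec5.png',cv2.resize(a,None,fx=4.8,fy=4.8,interpolation=cv2.INTER_CUBIC))
"
```

```text
pos [595.9  -36.9   50.32] a 121.22 F [ 0.88 -0.13  0.19] w 10.8 t 4.72 q6 -0.63
delta m [0.0045 0.02   0.0003] roll -0.5302
```

View pics/sidec5.png

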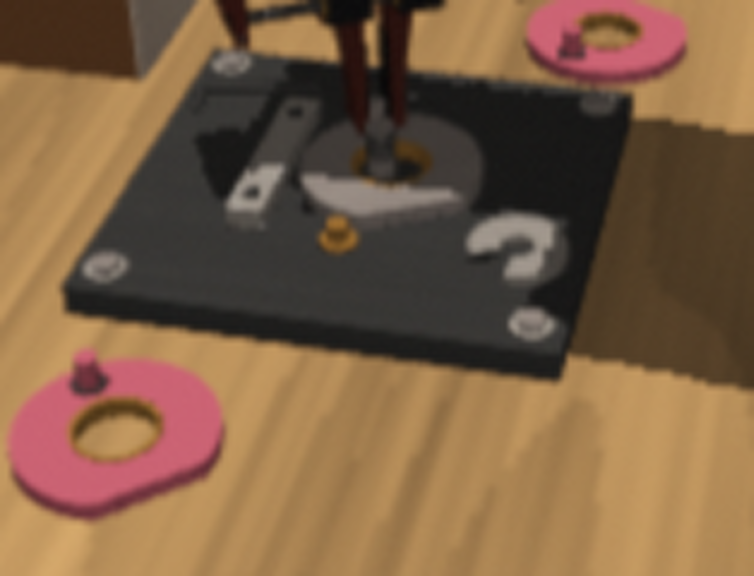

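View pics/topc5.png

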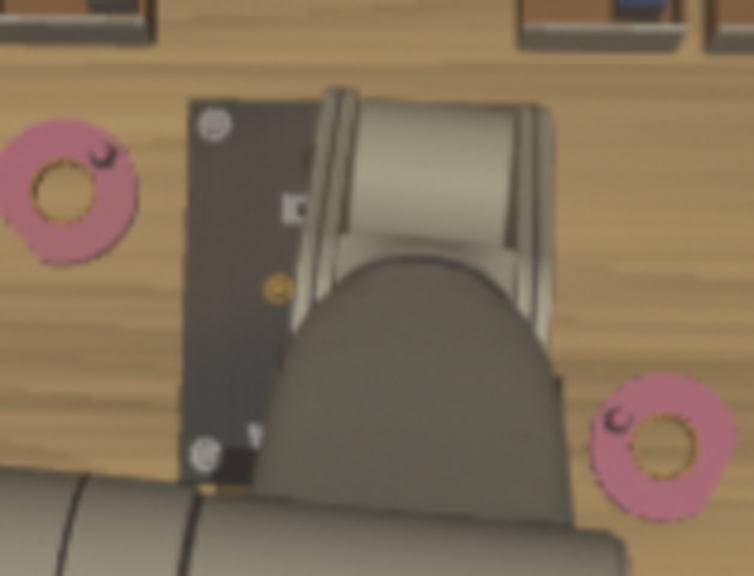

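The plate follows the grip: the flat has turned about 30° toward the stop. Top view is hidden by the arm; the side view still shows it.

{"fn": "move_arm", "kwargs": {"deltas": [[240,0,-0.004,0,0.105],[240,0.001,-0.0075,0,0.209],[240,0.002,-0.011,0,0.314],[240,0.003,-0.0145,0,0.419],[240,0.005,-0.018,0,0.524]]}}

```text
t: 5.23
ee_pos: [578.2, -42.0, 50.3]
orientation: [2.193, 2.248, 0.001]
ft_force: [0.8, -0.3, 0.6]
width: 11.2
```

{"fn": "move_arm", "kwargs": {"deltas": [[240,0,-0.004,0,0.105],[240,0.001,-0.0075,0,0.209],[240,0.002,-0.011,0,0.314],[240,0.003,-0.0145,0,0.419],[240,0.005,-0.018,0,0.524]]}}

```text
t: 5.65
ee_pos: [560.0, -37.4, 50.3]
orientation: [2.701, 1.604, 0.001]
ft_force: [0.4, 0.1, -0.2]
width: 10.9
```

```bash
python3 -c "
from h import *
go(610.7,-22.7,50,151.6)
o,R,a=pose(); print('c',o['ee_pos']+36*R[:,0])
im=get_image('side')
a=im[190:310,230:387]; cv2.imwrite('pics/sidec6.png',cv2.resize(a,None,fx=4.8,fy=4.8,interpolation=cv2.INTER_CUBIC))
"
```

```text
pos [560.03 -37.39  50.3 ] a 61.39 F [ 0.38  0.14 -0.2 ] w 10.9 t 5.65 q6 0.41
delta m [0.0372 0.0375 0.0003] roll -1.5744
c [577.26590193  -5.78000743  50.31098143]
```

View pics/sidec6.png

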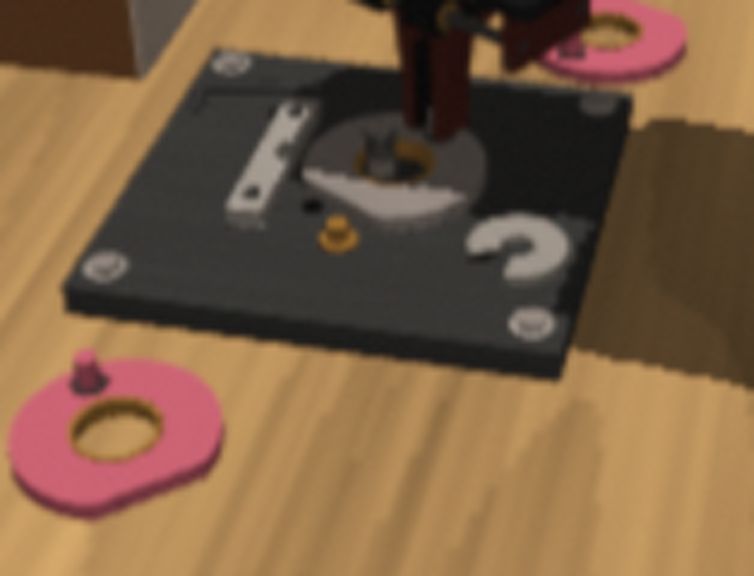

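The flat now faces the stop side (about (345,205) in the crop), as it should. Two more turns.

{"fn": "move_arm", "kwargs": {"deltas": [[240,0,-0.004,0,0.105],[240,0.001,-0.0075,0,0.209],[240,0.002,-0.011,0,0.314],[240,0.003,-0.0145,0,0.419],[240,0.005,-0.018,0,0.524]]}}

```text
t: 6.12
ee_pos: [546.6, -24.4, 50.3]
orientation: [3.024, 0.852, 0.001]
ft_force: [-0.2, 0.1, 1.5]
width: 10.4
```

{"fn": "move_arm", "kwargs": {"deltas": [[240,0,-0.004,0,0.105],[240,0.001,-0.0075,0,0.209],[240,0.002,-0.011,0,0.314],[240,0.003,-0.0145,0,0.419],[240,0.005,-0.018,0,0.524]]}}

```text
t: 6.53
ee_pos: [541.5, -6.3, 50.3]
orientation: [3.141, 0.04, 0.0]
ft_force: [0.4, 0.6, 0.7]
width: 10.5
```

```bash
python3 -c "
from h import *
o,R,a=pose(); print('c',o['ee_pos']+36*R[:,0])
c=577.3,-6
go(c[0]-36,c[1],50,0)
im=get_image('side')
a=im[190:310,230:387]; cv2.imwrite('pics/sidec7.png',cv2.resize(a,None,fx=4.8,fy=4.8,interpolation=cv2.INTER_CUBIC))
"
```

```text
c [577.48217718  -5.37482916  50.29363146]
pos [541.49  -6.29  50.29] a 1.46 F [0.42 0.58 0.7 ] w 10.5 t 6.53 q6 1.51
delta m [-0.0002 -0.0003  0.0003] roll 0.0255
```

View pics/sidec7.png

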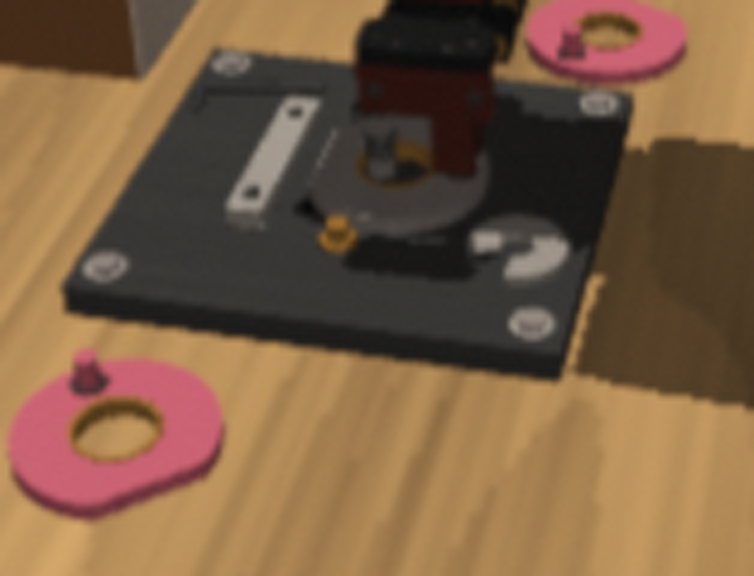

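{"fn": "move_arm", "kwargs": {"deltas": [[240,0.003,-0.0005,0,0.018],[240,0.006,-0.001,0,0.018],[240,0.009,-0.002,0,0.018],[240,0.01,-0.002,0,0.018],[240,0.01,-0.002,0,0.018]]}}

```text
t: 7.0
ee_pos: [552.0, -4.3, 50.3]
orientation: [-3.142, -0.013, -0.002]
ft_force: [0.9, 0.9, 2.6]
width: 11.0
```

```bash
python3 -c "
from h import *
go(554.7,-1,50,0.4)
im=get_image('side')
a=im[190:310,230:387]; cv2.imwrite('pics/sidec8.png',cv2.resize(a,None,fx=4.8,fy=4.8,interpolation=cv2.INTER_CUBIC))
"
```

```text
pos [552.05  -4.27  50.28] a 0.48 F [0.86 0.9  2.63] w 11.0 t 7.0 q6 1.53
delta m [ 0.0027 -0.0032  0.0003] roll 0.0014
```

View pics/sidec8.png

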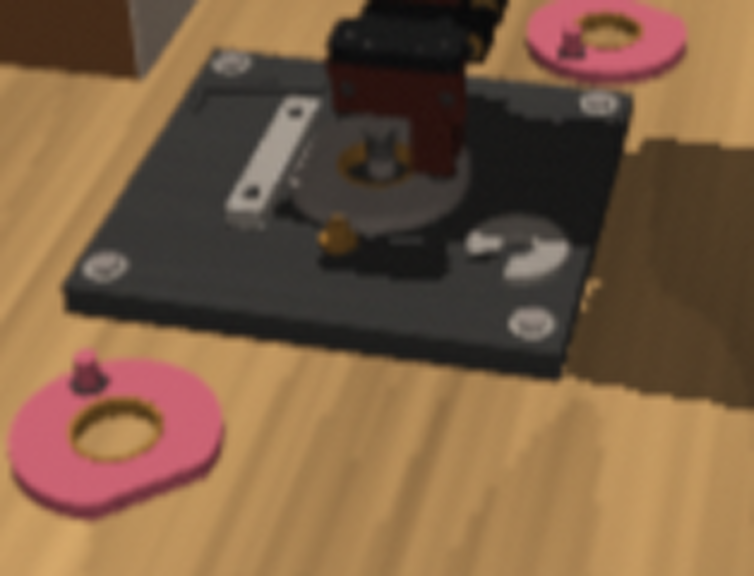

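A gap of several mm remains to the bar. Advancing in small steps and reading the force.

{"fn": "move_arm", "kwargs": {"deltas": [[240,0.0005,0,0,0],[240,0.001,0,0,0],[240,0.0015,0,0,0],[240,0.0015,0,0,0]]}}

```text
t: 7.38
ee_pos: [552.4, -4.3, 50.3]
orientation: [-3.142, -0.011, 0.001]
ft_force: [-3.0, 0.1, 5.1]
width: 10.7
```

{"fn": "move_arm", "kwargs": {"deltas": [[240,0.0005,0,0,0],[240,0.001,0,0,0],[240,0.001,0,0,0]]}}

```text
t: 7.63
ee_pos: [553.3, -4.3, 50.3]
orientation: [3.142, 0.011, -0.001]
ft_force: [-1.8, 1.2, 5.5]
width: 10.5
```

{"fn": "move_arm", "kwargs": {"deltas": [[240,0.0005,0,-0.0003,0],[240,0.0005,0,-0.0003,0],[240,0.0005,0,-0.0003,0]]}}

```text
t: 7.88
ee_pos: [553.9, -4.3, 50.3]
orientation: [3.142, 0.011, -0.001]
ft_force: [-1.3, -0.0, 1.2]
width: 10.8
```

```bash
python3 -c "
from h import *
go(554.7,-1,50,0.4)
im=get_image('side')
a=im[190:310,230:387]; cv2.imwrite('pics/sidec9.png',cv2.resize(a,None,fx=4.8,fy=4.8,interpolation=cv2.INTER_CUBIC))
go(554.7,-1,50,0.4)
"
```

```text
pos [553.91  -4.26  50.31] a 0.39 F [-1.34 -0.04  1.16] w 10.8 t 7.88 q6 1.53
delta m [ 0.0008 -0.0033  0.0003] roll -0.0001
pos [553.96  -4.27  50.3 ] a 0.4 F [-1.39  0.35  0.71] w 10.8 t 7.93 q6 1.53
delta m [ 0.0008 -0.0033  0.0003] roll -0.0001
```

View pics/sidec9.png

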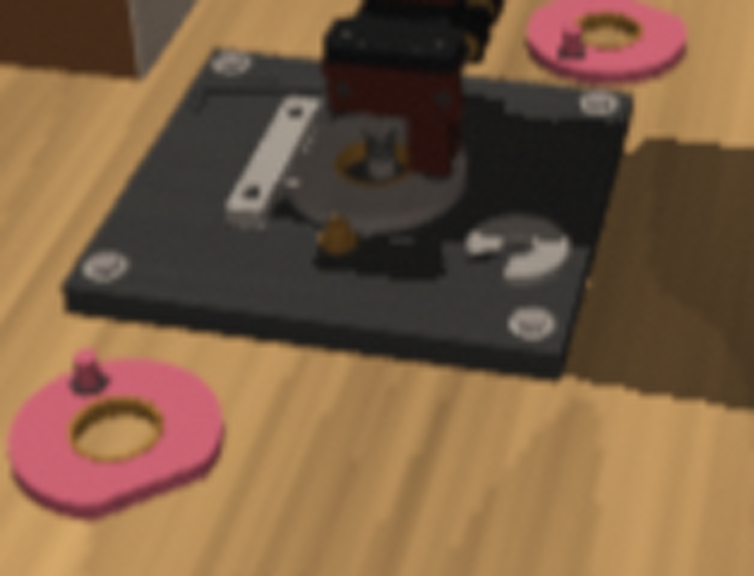

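{"fn": "move_arm", "kwargs": {"deltas": [[240,0.0005,0,0,0],[240,0.0005,0,0,0],[240,0.0005,0,0,0]]}}

```text
t: 8.18
ee_pos: [554.7, -4.2, 50.3]
orientation: [3.142, 0.011, -0.0]
ft_force: [-1.0, 0.3, -0.7]
width: 11.0
```

{"fn": "move_arm", "kwargs": {"deltas": [[240,0.0005,0,0,0],[240,0.0005,0,0,0],[240,0.0005,0,0,0]]}}

```text
t: 8.43
ee_pos: [555.3, -4.2, 50.3]
orientation: [-3.142, -0.011, -0.0]
ft_force: [0.3, -0.0, -2.8]
width: 10.6
```

{"fn": "move_arm", "kwargs": {"deltas": [[240,0.0005,0,0,0],[240,0.0005,0,0,0],[240,0.0005,0,0,0]]}}

```text
t: 8.68
ee_pos: [555.8, -4.2, 50.4]
orientation: [-3.142, -0.011, -0.0]
ft_force: [-0.9, 0.9, -2.3]
width: 10.9
```

{"fn": "move_arm", "kwargs": {"deltas": [[240,0.0005,0,0.0002,0],[240,0.0005,0,0.0002,0],[240,0.0005,0,0.0002,0]]}}

```text
t: 8.93
ee_pos: [556.3, -4.2, 50.3]
orientation: [-3.142, -0.011, -0.0]
ft_force: [-0.9, -0.1, -2.1]
width: 10.9
```

{"fn": "move_arm", "kwargs": {"deltas": [[240,0.0005,0,0,0],[240,0.0005,0,0,0],[240,0.0005,0,0,0]]}}

```text
t: 9.18
ee_pos: [556.8, -4.2, 50.3]
orientation: [-3.142, -0.011, -0.0]
ft_force: [-0.2, -0.2, -1.5]
width: 11.0
```

```bash
python3 -c "
from h import *
go(554.7,-1,50,0.4)
im=get_image('side')
a=im[200:280,250:355]; cv2.imwrite('pics/sidec10.png',cv2.resize(a,None,fx=7,fy=7,interpolation=cv2.INTER_CUBIC))
go(554.7,-1,50,0.4)
"
```

```text
pos [556.81  -4.2   50.32] a 0.39 F [-0.22 -0.23 -1.51] w 11.0 t 9.18 q6 1.54
delta m [-0.0021 -0.0032  0.0003] roll -0.0002
pos [556.8   -4.19  50.32] a 0.39 F [-0.58  0.71 -1.21] w 11.1 t 9.23 q6 1.54
delta m [-0.0021 -0.0032  0.0003] roll -0.0002
```

View pics/sidec10.png

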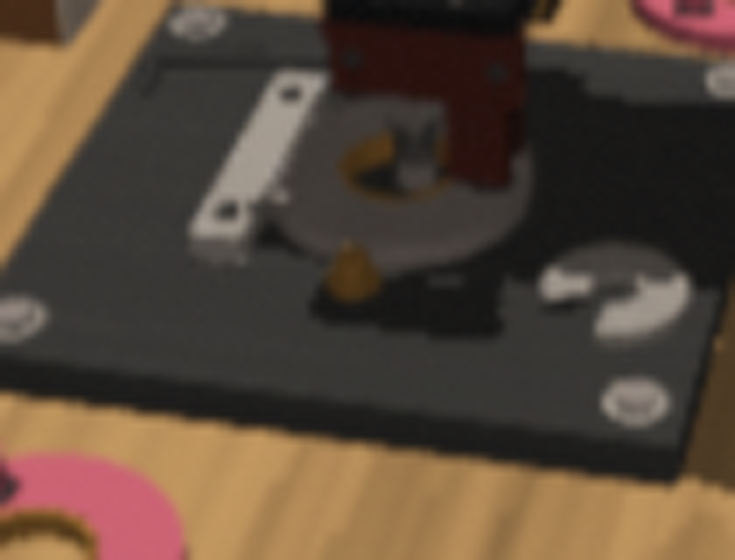

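{"fn": "move_arm", "kwargs": {"deltas": [[240,0.0005,0,0,0],[240,0.0005,0,0,0],[240,0.0005,0,0,0]]}}

```text
t: 9.48
ee_pos: [557.1, -4.2, 50.3]
orientation: [3.142, 0.011, -0.0]
ft_force: [-1.2, -0.4, -0.6]
width: 11.1
```

{"fn": "move_arm", "kwargs": {"deltas": [[240,0.0005,0,0,0],[240,0.0005,0,0,0],[240,0.0005,0,0,0]]}}

```text
t: 9.73
ee_pos: [557.2, -4.2, 50.3]
orientation: [-3.142, -0.011, 0.002]
ft_force: [-3.9, -0.5, 2.2]
width: 10.9
```

{"fn": "move_arm", "kwargs": {"deltas": [[240,0.0005,0,0,0],[240,0.0005,0,0,0],[240,0.0005,0,0,0]]}}

```text
t: 9.98
ee_pos: [557.2, -4.2, 50.3]
orientation: [3.142, 0.011, -0.003]
ft_force: [-5.7, -1.0, 4.7]
width: 10.7
```

{"fn": "move_arm", "kwargs": {"deltas": [[240,0.0004,0,0,0],[240,0.0004,0,0,0],[240,0.0004,0,0,0],[240,0.0004,0,0,0],[240,0.0004,0,0,0]]}}

```text
t: 10.4
ee_pos: [557.3, -4.2, 50.3]
orientation: [3.142, 0.011, -0.004]
ft_force: [-7.4, -0.6, 5.6]
width: 11.2
```

```bash
python3 -c "
from h import *
im=get_image('side')
a=im[200:280,250:355]; cv2.imwrite('pics/sidec11.png',cv2.resize(a,None,fx=7,fy=7,interpolation=cv2.INTER_CUBIC))
go(554.7,-1,50,0.4);print(get_obs()['moment'])
"
```

```text
pos [557.27  -4.2   50.25] a 0.39 F [-7.51 -0.81  5.63] w 10.5 t 10.45 q6 1.54
delta m [-0.0025 -0.0032  0.0003] roll -0.0001
[-0.0406618   1.23147507  0.04940386]
```

View pics/sidec11.png

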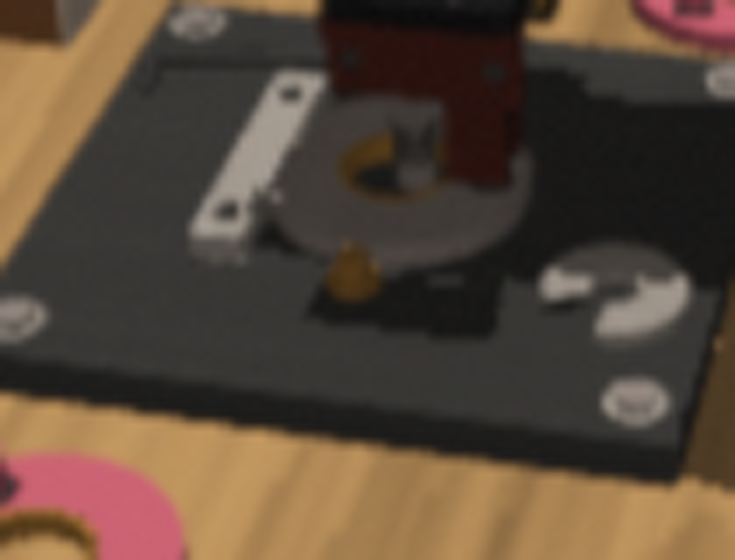

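The flat lies on the bar (crop about (270,190)) with 7.5 N of press. Next I ease the press and slide toward the stop.

{"fn": "move_arm", "kwargs": {"deltas": [[240,-0.0006,0,0,0],[240,-0.0006,-0.0005,0,0],[240,-0.0006,-0.001,0,0],[240,-0.0006,-0.001,0,0]]}}

```text
t: 10.78
ee_pos: [557.2, -3.6, 50.2]
orientation: [3.141, 0.011, -0.003]
ft_force: [-5.3, -3.2, 5.0]
width: 10.9
```

{"fn": "move_arm", "kwargs": {"deltas": [[240,0,-0.0005,0,0],[240,0,-0.0005,0,0],[240,0,-0.0005,0,0]]}}

```text
t: 11.03
ee_pos: [557.1, -3.1, 50.3]
orientation: [3.141, 0.011, -0.003]
ft_force: [-5.9, -3.3, 4.0]
width: 11.1
```

{"fn": "move_arm", "kwargs": {"deltas": [[240,0,-0.0005,0,0],[240,0,-0.0005,0,0],[240,0,-0.0005,0,0]]}}

```text
t: 11.28
ee_pos: [557.1, -2.7, 50.3]
orientation: [3.141, 0.011, -0.003]
ft_force: [-6.4, -3.4, 5.4]
width: 10.8
```

{"fn": "move_arm", "kwargs": {"deltas": [[240,-0.0001,-0.0005,0,0],[240,-0.0001,-0.0005,0,0],[240,-0.0001,-0.0005,0,0]]}}

```text
t: 11.53
ee_pos: [557.0, -2.1, 50.2]
orientation: [3.141, 0.011, -0.003]
ft_force: [-5.4, -3.2, 3.8]
width: 11.2
```

{"fn": "move_arm", "kwargs": {"deltas": [[240,-0.0001,-0.0005,0,0],[240,-0.0001,-0.0005,0,0],[240,-0.0001,-0.0005,0,0]]}}

```text
t: 11.78
ee_pos: [557.0, -1.6, 50.3]
orientation: [3.141, 0.011, -0.003]
ft_force: [-6.1, -4.0, 4.6]
width: 11.4
```

```bash
python3 -c "
from h import *
im=get_image('side')
a=im[200:280,250:355]; cv2.imwrite('pics/sidec12.png',cv2.resize(a,None,fx=7,fy=7,interpolation=cv2.INTER_CUBIC))
go(554.7,-1,50,0.4);print(get_obs()['moment'])
"
```

```text
pos [557.02  -1.62  50.25] a 0.39 F [-5.62 -2.87  3.8 ] w 10.8 t 11.83 q6 1.54
delta m [-0.0023 -0.0006  0.0003] roll -0.0001
[-0.55146758  1.0200572  -0.02133266]
```

View pics/sidec12.png

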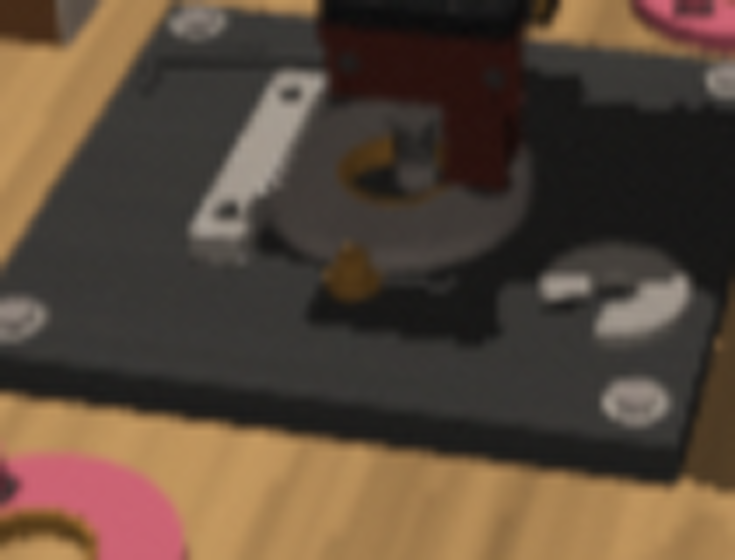

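{"fn": "move_arm", "kwargs": {"deltas": [[240,0,-0.0005,0,0],[240,0,-0.0005,0,0],[240,0,-0.0005,0,0]]}}

```text
t: 12.08
ee_pos: [557.0, -1.1, 50.3]
orientation: [3.141, 0.011, -0.003]
ft_force: [-5.5, -3.7, 4.7]
width: 11.2
```

{"fn": "move_arm", "kwargs": {"deltas": [[240,0,-0.0005,0,0],[240,0,-0.0005,0,0],[240,0,-0.0005,0,0]]}}

```text
t: 12.33
ee_pos: [557.0, -0.6, 50.3]
orientation: [3.141, 0.011, -0.003]
ft_force: [-6.4, -3.4, 3.3]
width: 11.1
```

{"fn": "move_arm", "kwargs": {"deltas": [[240,0,-0.0005,0,0],[240,0,-0.0005,0,0],[240,0,-0.0005,0,0]]}}

```text
t: 12.58
ee_pos: [557.0, -0.1, 50.3]
orientation: [3.141, 0.011, -0.003]
ft_force: [-5.6, -3.4, 4.7]
width: 10.4
```

```bash
python3 -c "
from h import *
im=get_image('side')
a=im[205:265,260:340]; a=cv2.resize(a,None,fx=9,fy=9,interpolation=cv2.INTER_CUBIC)
a=(255*(a/255.)**0.5).astype('uint8')
cv2.imwrite('pics/sidec13.png',a)
print(get_obs()['moment'])
"
```

```text
[-0.55579582  1.07551267 -0.02072482]
```

View pics/sidec13.png

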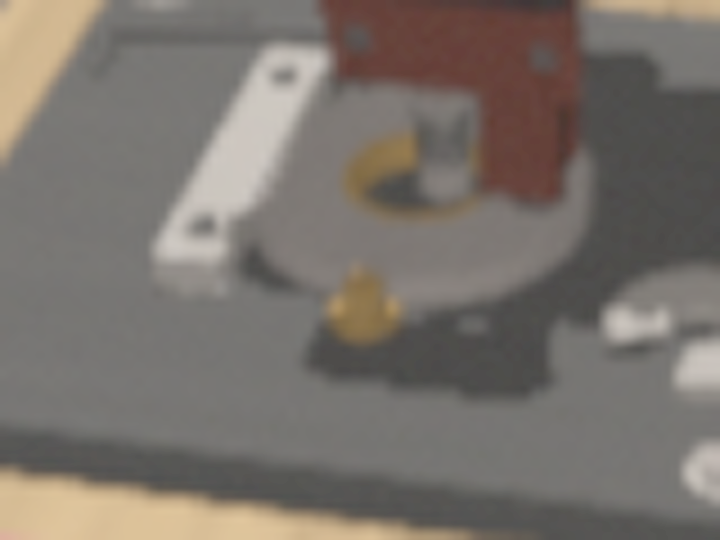

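{"fn": "move_arm", "kwargs": {"deltas": [[240,0,-0.0005,0,0],[240,0,-0.0005,0,0],[240,0,-0.0005,0,0]]}}

```text
t: 12.88
ee_pos: [557.0, 0.4, 50.3]
orientation: [3.141, 0.011, -0.003]
ft_force: [-6.2, -3.9, 4.8]
width: 10.4
```

{"fn": "move_arm", "kwargs": {"deltas": [[240,0,-0.0005,0,0],[240,0,-0.0005,0,0],[240,0,-0.0005,0,0]]}}

```text
t: 13.13
ee_pos: [556.9, 0.6, 50.3]
orientation: [3.141, 0.011, -0.003]
ft_force: [-6.9, -5.4, 4.4]
width: 10.5
```

```bash
python3 -c "
from h import *
im=get_image('side'); cv2.imwrite('pics/s14.png',im)
A=cv2.imread('pics/s14.png').astype(float)
a=im[205:265,260:340]; a=cv2.resize(a,None,fx=9,fy=9,interpolation=cv2.INTER_CUBIC)
cv2.imwrite('pics/sidec14.png',(255*(a/255.)**0.5).astype('uint8'))
go(554.7,-1,50,0.4);print(get_obs()['moment'])
"
```

```text
pos [556.9    0.64  50.26] a 0.4 F [-6.41 -4.25  5.71] w 10.9 t 13.18 q6 1.55
delta m [-0.0022  0.0016  0.0003] roll -0.0
[-0.76146909  1.0852601  -0.02168649]
```

View pics/sidec14.png

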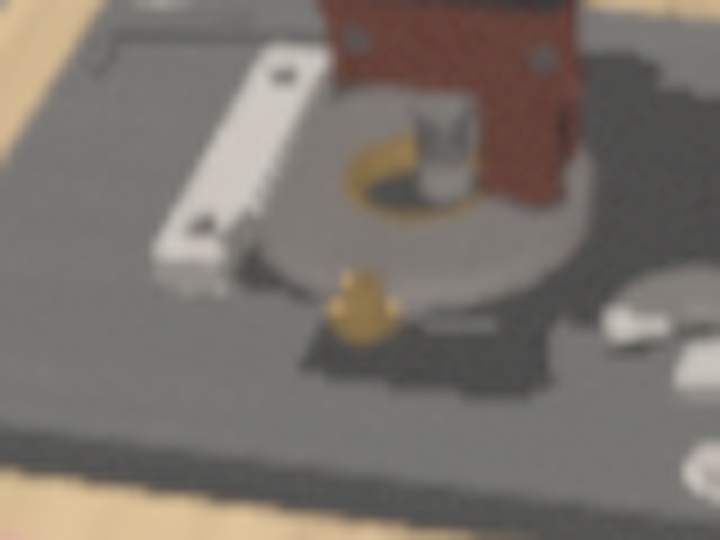

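{"fn": "move_arm", "kwargs": {"deltas": [[240,0,-0.0005,0,0],[240,0,-0.0005,0,0],[240,0,-0.0005,0,0]]}}

```text
t: 13.43
ee_pos: [556.9, 0.9, 50.3]
orientation: [3.14, 0.011, -0.003]
ft_force: [-6.0, -6.1, 5.4]
width: 11.2
```

{"fn": "move_arm", "kwargs": {"deltas": [[240,0,-0.0003,0,0],[240,0,-0.0003,0,0],[240,0,-0.0003,0,0]]}}

```text
t: 13.68
ee_pos: [556.8, 1.0, 50.3]
orientation: [3.14, 0.011, -0.003]
ft_force: [-6.9, -6.8, 5.7]
width: 11.2
```

Stop contact is felt (Fy went from -3.4 to -6.8 N and motion ended). I'll relax y, then press x to square it up.

{"fn": "move_arm", "kwargs": {"deltas": [[240,0,0.0008,0,0],[240,0,0.0008,0,0],[240,0.0004,0.0008,0,0],[240,0.0004,0.0008,0,0],[240,0.0004,0.0008,0,0]]}}

```text
t: 14.1
ee_pos: [556.9, 0.7, 50.2]
orientation: [3.141, 0.011, -0.004]
ft_force: [-7.0, -4.2, 6.0]
width: 11.0
```

{"fn": "move_arm", "kwargs": {"deltas": [[240,0.0003,0,0,0],[240,0.0003,0,0,0],[240,0.0003,0,0,0],[240,0.0003,0,0,0],[240,0.0003,0,0,0]]}}

```text
t: 14.52
ee_pos: [556.9, 0.7, 50.3]
orientation: [3.141, 0.011, -0.005]
ft_force: [-8.4, -4.9, 7.1]
width: 11.2
```

{"fn": "move_arm", "kwargs": {"deltas": [[240,-0.0006,0.0006,0,0],[240,-0.0012,0.0006,0,0],[240,-0.0012,0.0006,0,0],[225,-0.0012,0.0006,0,0],[150,-0.0012,0.0006,0,0]]}}

```text
t: 14.93
ee_pos: [557.9, 0.6, 50.4]
orientation: [3.142, 0.01, 0.002]
ft_force: [0.5, -0.5, 0.1]
width: 14.3
```

{"fn": "move_arm", "kwargs": {"deltas": [[150,0,0,0,0],[150,0,0,0,0],[150,0,0,0,0],[150,0,0,-0.01,0],[150,0,0,-0.03,0]]}}

```text
t: 15.35
ee_pos: [556.0, 0.8, 79.2]
orientation: [-3.141, -0.011, 0.006]
ft_force: [-0.4, -0.1, -0.9]
width: 36.2
```

```bash
python3 -c "
from h import *
im=get_image('side'); cv2.imwrite('pics/s15.png',im)
a=im[195:265,250:345]; a=cv2.resize(a,None,fx=8,fy=8,interpolation=cv2.INTER_CUBIC)
cv2.imwrite('pics/sidec15.png',(255*(a/255.)**0.5).astype('uint8'))
go(556.9,0.7,50,0.4);print(get_obs()['moment'])
"
```

```text
pos [558.84   0.81  83.77] a 0.4 F [ 0.92 -0.47  1.85] w 36.7 t 15.4 q6 1.54
delta m [-0.002   0.0001  0.0338] roll -0.0001
[ 0.06622822 -0.03887028 -0.03430498]
```

View pics/sidec15.png

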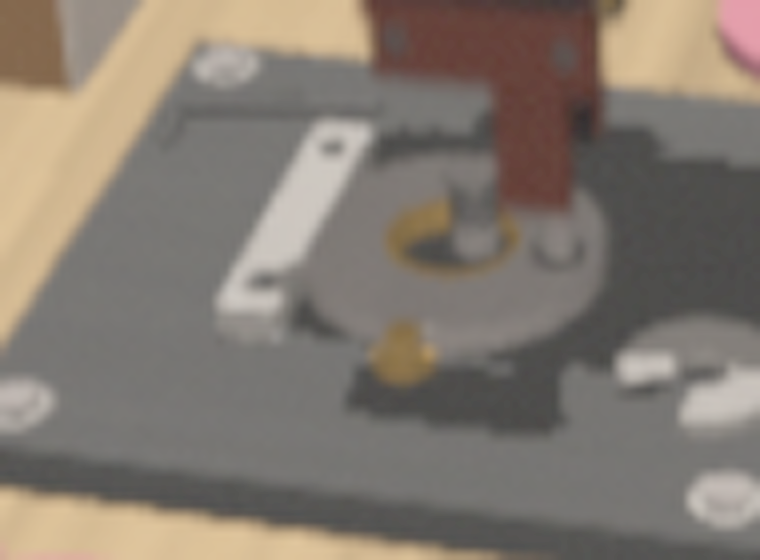

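Released cleanly. I'll lift, move the arm aside and check with both cameras.

{"fn": "move_arm", "kwargs": {"deltas": [[150,0,0,-0.04,0],[150,0,0,-0.08,0],[150,0,0,-0.12,0],[150,0,0.04,-0.12,0],[150,0,0.08,-0.12,0]]}}

```text
t: 15.82
ee_pos: [560.2, -78.9, 204.3]
orientation: [3.14, 0.017, 0.012]
ft_force: [-0.0, -0.6, -0.3]
width: 36.0
```

{"fn": "move_arm", "kwargs": {"deltas": [[150,0,0.04,0,0],[150,0,0.08,0,0],[150,0,0.12,0,0],[150,0,0.16,0,0],[150,0,0.2,0,0]]}}

```text
t: 16.23
ee_pos: [559.1, -281.3, 201.1]
orientation: [3.141, 0.011, 0.002]
ft_force: [0.9, -0.0, 0.2]
width: 35.9
```

{"fn": "move_arm", "kwargs": {"deltas": [[150,-0.03,0.04,0,0],[150,-0.06,0.08,0,0],[150,-0.09,0.12,0,0],[150,-0.12,0.14,0,0],[150,-0.12,0.14,0,0]]}}

```text
t: 16.65
ee_pos: [437.2, -423.1, 200.8]
orientation: [3.14, 0.007, -0.0]
ft_force: [-0.7, -0.5, 0.2]
width: 36.3
```

```bash
python3 -c "
from h import *
for n,(r,c) in dict(top=(150,262),side=(195,240)).items():
    im=get_image(n); cv2.imwrite('pics/%s16.png'%n,im)
    a=im[r:r+90,c:c+118]; a=cv2.resize(a,None,fx=6.5,fy=6.5,interpolation=cv2.INTER_CUBIC)
    cv2.imwrite('pics/%sc16.png'%n,a)
go(556.9,0.7,50,0.4)
for n in ('top','side'):
    for k in ('drive_plate','drive_pin','flat_left','flat_right','align_bar','stop_pin','fixture'):
        print(n,k,[(round(d['conf'],2),[round(float(v),1) for v in d['location']]) for d in place_of(n,k) if 500<d['location'][0]<660 and abs(d['location'][1])<80])
"
```

```text
pos [ 437.92 -422.38  200.82] a 0.15 F [ 0.57 -0.58  0.24] w 36.3 t 16.75 q6 0.78
delta m [ 0.12   -0.4229  0.1505] roll -0.0044
top drive_plate [(0.79, [590.9, -3.4, 20.6])]
top drive_pin [(0.64, [558.9, 0.8, 48.2]), (0.19, [633.7, -1.1, 18.7])]
top flat_left [(0.95, [634.8, 20.1, 24.1])]
top flat_right [(0.72, [591.0, -2.5, 18.5]), (0.62, [631.7, -25.4, 26.7])]
top align_bar [(0.69, [636.9, -1.0, 16.6]), (0.39, [590.5, -0.3, -0.6])]
top stop_pin [(0.6, [593.0, 53.7, 20.2])]
top fixture [(0.69, [592.2, -1.7, 4.1]), (0.23, [635.7, 21.9, 25.2])]
side drive_plate [(0.91, [589.5, -0.4, 18.8]), (0.42, [502.9, 47.1, 18.7])]
side drive_pin [(0.79, [558.4, 0.2, 48.8])]
side flat_left [(0.95, [636.2, 16.8, 27.3])]
side flat_right [(0.91, [633.1, -28.0, 25.1])]
side align_bar [(0.49, [631.6, 2.0, 22.5])]
side stop_pin [(0.59, [596.6, 54.2, 21.9])]
side fixture [(0.6, [591.2, -2.7, -0.3]), (0.18, [590.0, -0.2, 20.1])]
```

View pics/topc16.png

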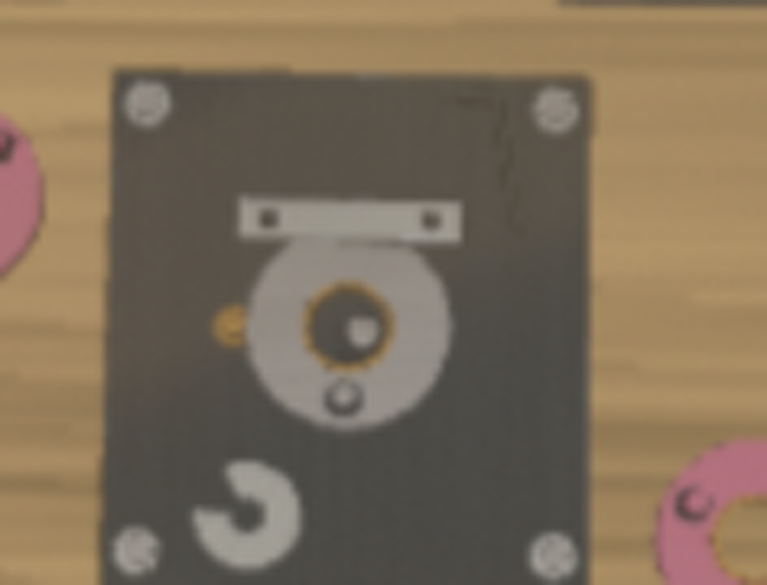

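View pics/sidec16.png

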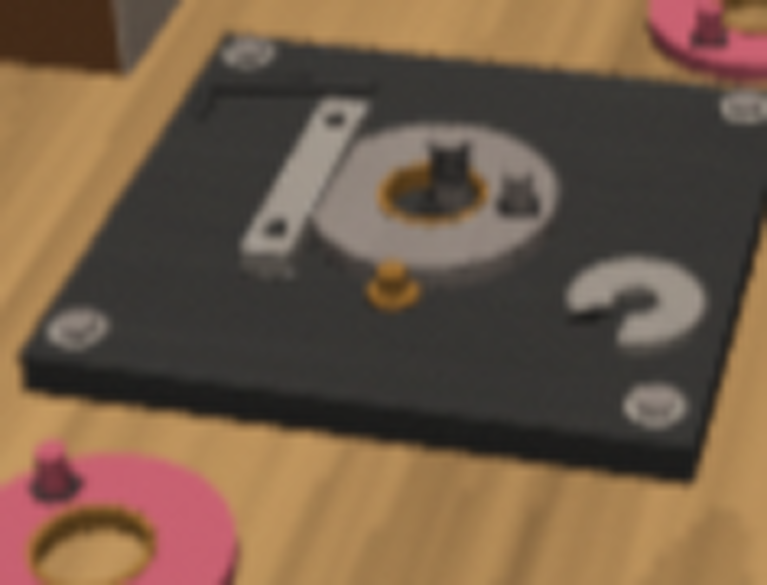

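The plate touches the bar and stop, but the flat points suggest it is turned about 4° clockwise relative to the bar. I'll measure that properly.

```bash
python3 -c "
from h import *
f=lambda u,v:((u+.5)/6.5+262-.5,(v+.5)/6.5+150-.5)
R=lambda n,u,v,z: print(n,ray('top',f(u,v),z).round(1))
R('pin',344,396,48);R('bore',348.5,327,30);R('stop',231,326,33);R('barA',239,240,33);R('barB',461,243,33);R('barC',240,198,33);R('barD',461,202,33)
im=cv2.imread('pics/top16.png')
a=im[176:224,288:340]; a=cv2.resize(a,None,fx=14,fy=12.,interpolation=cv2.INTER_CUBIC)
a=np.clip((a.astype(float)-40)*1.8,0,255).astype('uint8')
cv2.imwrite('pics/z16.png',a)
im=cv2.imread('pics/side16.png')
a=im[205:240,272:324]; a=cv2.resize(a,None,fx=14,fy=14.,interpolation=cv2.INTER_CUBIC)
a=np.clip((a.astype(float)-20)*1.8,0,255).astype('uint8')
cv2.imwrite('pics/z16s.png',a)
"
```

```text
pin [ 5.536e+02 -3.000e-01  4.800e+01]
bore [590.4  -2.1  30. ]
stop [589.7  55.5  33. ]
barA [632.6  52.3  33. ]
barB [632.5 -57.   33. ]
barC [653.6  52.2  33. ]
barD [653.1 -56.8  33. ]
```

View pics/z16.png

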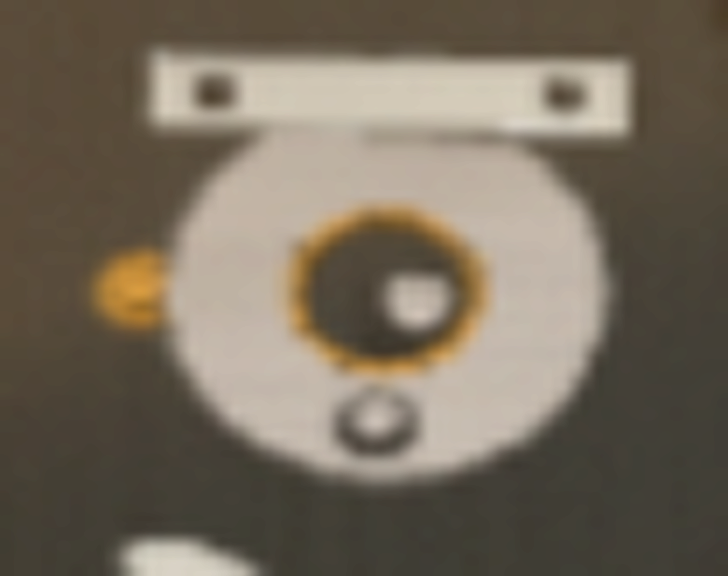

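View pics/z16s.png

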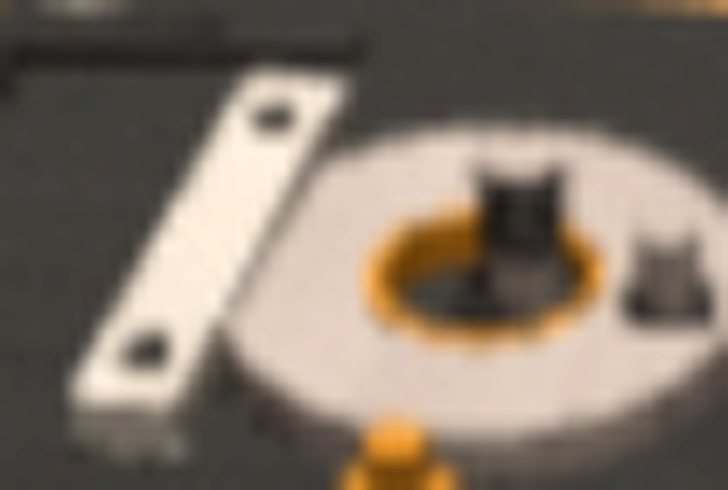

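It is turned 3 to 4° clockwise: pin to bore measures -2.8°, and a dark gap shows at the right half of the flat. I'll regrip the pin, back off the bar, turn it square, then seat it again with less drag.

{"fn": "move_arm", "kwargs": {"deltas": [[150,0.03,-0.04,0,0.055],[150,0.06,-0.08,0,0.055],[150,0.09,-0.12,0,0.055],[150,0.118,-0.16,0,0.055],[150,0.118,-0.2,0,0.055]]}}

```text
t: 17.87
ee_pos: [552.2, -244.6, 200.7]
orientation: [3.14, -0.077, 0.004]
ft_force: [0.5, -0.6, 1.2]
width: 36.1
```

{"fn": "move_arm", "kwargs": {"deltas": [[150,0,-0.04,0,0],[150,0,-0.08,0,0],[150,0,-0.12,0,0],[150,0,-0.16,0,0],[150,0,-0.2,0,0]]}}

```text
t: 18.28
ee_pos: [559.0, -43.8, 200.4]
orientation: [-3.141, 0.076, -0.0]
ft_force: [0.0, -0.3, 0.2]
width: 36.4
```

```bash
python3 -c "
from h import *
get_image('side')
go(556,0.7,95,-3)
"
```

```text
pos [559.08 -37.9  200.35] a -2.61 F [0.31 4.29 1.37] w 36.0 t 18.33 q6 1.52
delta m [-0.0048 -0.0381  0.1055] roll 0.0068
```

{"fn": "move_arm", "kwargs": {"deltas": [[150,-0.002,-0.017,0,0.007],[150,-0.004,-0.034,0,0.007],[150,-0.004,-0.036,0.04,0.007],[150,-0.004,-0.036,0.08,0.007],[150,-0.004,-0.036,0.08,0.007]]}}

```text
t: 18.75
ee_pos: [552.4, -9.0, 114.2]
orientation: [-3.14, 0.085, 0.018]
ft_force: [-1.4, 0.3, -1.0]
width: 35.7
```

{"fn": "move_arm", "kwargs": {"deltas": [[150,0,0,0,0],[150,0,0,0,0]]}}

```text
t: 18.92
ee_pos: [557.8, -9.8, 121.6]
orientation: [3.14, -0.087, 0.002]
ft_force: [0.1, 0.3, 0.1]
width: 36.2
```

```bash
python3 -c "
from h import *
go(556,0.7,60,-3)
"
```

```text
pos [557.84  -9.83 121.6 ] a -3.19 F [0.09 0.32 0.12] w 36.2 t 18.92 q6 1.59
delta m [-0.0025 -0.0104  0.0616] roll -0.0032
```

{"fn": "move_arm", "kwargs": {"deltas": [[150,-0.002,-0.0105,0.015,0],[150,-0.002,-0.0105,0.03,0],[150,-0.002,-0.0105,0.045,0],[150,-0.002,-0.0105,0.055,0],[150,-0.002,-0.0105,0.055,0]]}}

```text
t: 19.33
ee_pos: [555.9, 0.8, 65.6]
orientation: [-3.14, 0.087, -0.001]
ft_force: [-0.4, 0.3, 0.1]
width: 36.2
```

{"fn": "move_arm", "kwargs": {"deltas": [[150,0,0,0,0],[150,0,0,0,0]]}}

```text
t: 19.5
ee_pos: [556.6, 0.9, 66.7]
orientation: [-3.14, 0.087, -0.004]
ft_force: [-0.5, 1.1, -0.3]
width: 36.5
```

```bash
python3 -c "
from h import *
im=get_image('side'); 
a=im[195:265,250:345]; a=cv2.resize(a,None,fx=8,fy=8,interpolation=cv2.INTER_CUBIC)
cv2.imwrite('pics/sidec17.png',(255*(a/255.)**0.5).astype('uint8'))
go(556,0.7,50,-3)
"
```

```text
pos [556.56   0.95  66.65] a -3.18 F [ 0.86  0.5  -0.18] w 36.1 t 19.55 q6 1.61
delta m [-0.0006  0.0003  0.0167] roll -0.0031
```

View pics/sidec17.png

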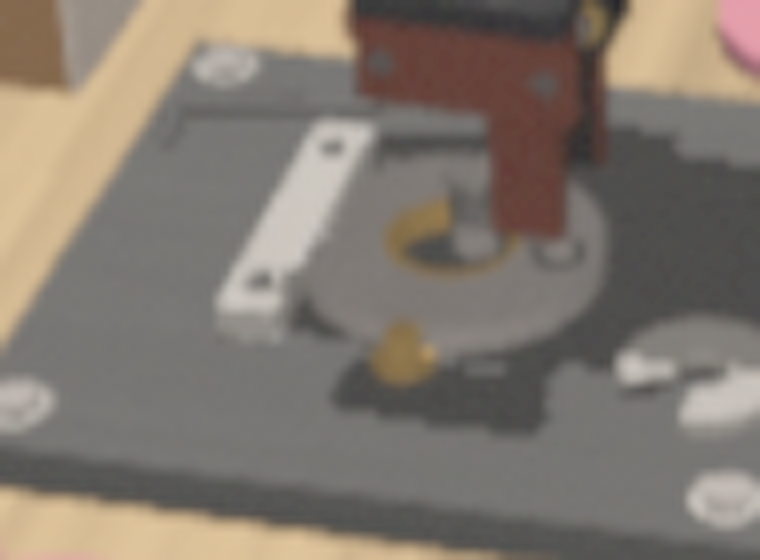

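```bash
python3 -c "
from h import *
p=proj('side',[[556.6,0.9,48],[556.6,0.9,30],[556.6,25,52.6],[556.6,19,52.6],[546.6,19,52.6],[566.6,19,52.6]]); print(((p-[250,195])*8).round(0))
"
```

```text
[[550. 206.]
 [551. 252.]
 [532. 236.]
 [536. 225.]
 [567. 229.]
 [506. 222.]]
```

The pin is about 2 mm nearer the robot (crop pixel (557,245)) than the tool centre. Correcting, then descending.

{"fn": "move_arm", "kwargs": {"deltas": [[150,-0.002,0,0,0],[150,-0.002,0,0.007,0],[150,-0.002,0,0.015,0],[150,-0.002,0,0.0165,0],[150,-0.002,0,0.0165,0]]}}

```text
t: 19.97
ee_pos: [552.8, 1.3, 47.7]
orientation: [3.14, -0.087, -0.003]
ft_force: [0.6, 0.5, -0.0]
width: 36.5
```

{"fn": "move_arm", "kwargs": {"deltas": [[200,0,0,0,0],[215,0,0,0,0],[230,0,0,0,0],[240,0,0,0,0],[240,0,0,0,0]]}}

```text
t: 20.38
ee_pos: [553.4, 1.0, 48.9]
orientation: [3.14, -0.087, -0.0]
ft_force: [-0.5, -1.0, 1.0]
width: 11.0
```

```bash
python3 -c "
from h import *
go(556,0.7,50,-3); print(get_obs()['moment'])
"
```

```text
pos [553.43   1.02  48.91] a -3.16 F [-0.5  -0.97  0.97] w 11.0 t 20.38 q6 1.61
delta m [ 0.0026  0.0002 -0.0011] roll -0.0027
[-0.25230794  0.19304615 -0.07036883]
```

{"fn": "move_arm", "kwargs": {"deltas": [[240,-0.001,0,0,0],[240,-0.002,0.0005,0,0],[240,-0.002,0.0015,0,-0.03],[240,-0.002,0.0027,0,-0.06],[240,-0.002,0.0027,0,-0.06]]}}

```text
t: 20.8
ee_pos: [551.4, -1.4, 48.9]
orientation: [-3.141, -0.009, -0.0]
ft_force: [-0.9, -1.4, 1.9]
width: 10.9
```

{"fn": "move_arm", "kwargs": {"deltas": [[240,0,0,0,0],[240,0,0,0,0]]}}

```text
t: 20.97
ee_pos: [551.4, -1.4, 48.9]
orientation: [3.142, 0.006, 0.0]
ft_force: [-0.4, -0.6, 1.2]
width: 10.8
```

```bash
python3 -c "
from h import *
im=get_image('side'); 
a=im[205:240,272:324]; a=cv2.resize(a,None,fx=14,fy=14.,interpolation=cv2.INTER_CUBIC)
a=(255*(a/255.)**0.5).astype('uint8')
cv2.imwrite('pics/z18.png',a)
go(556,0.7,50,-3); print(get_obs()['moment'])
for k in ('flat_left','flat_right','drive_plate','align_bar'):
    print(k,[(round(d['conf'],2),[round(float(v),1) for v in d['location']]) for d in place_of('side',k) if 500<d['location'][0]<660 and abs(d['location'][1])<80])
"
```

```text
pos [551.39  -1.37  48.92] a 0.24 F [-1.05 -1.56  2.11] w 11.1 t 21.02 q6 1.54
delta m [ 0.0046 -0.0021 -0.0011] roll 0.0565
[-0.15715565  0.0791921  -0.02476325]
flat_left []
flat_right [(0.73, [630.2, -25.7, 24.6]), (0.37, [592.5, 0.2, 1.5])]
drive_plate [(0.81, [586.1, -1.1, 16.9])]
align_bar [(0.6, [632.0, -0.6, 22.0])]
```

View pics/z18.png

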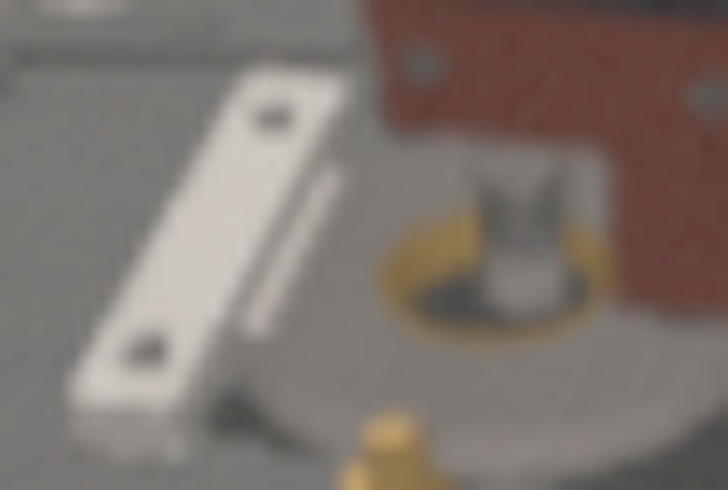

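The lit flat edge, (325,165) to (245,330), now runs parallel to the bar edge. Next: slide to the stop while clear of the bar, so nothing drags it round.

{"fn": "move_arm", "kwargs": {"deltas": [[240,0,-0.0005,0,0],[240,0,-0.0005,0,0],[240,0,-0.0005,0,0]]}}

```text
t: 21.47
ee_pos: [551.4, -1.0, 48.9]
orientation: [3.141, 0.008, 0.0]
ft_force: [-2.3, -3.1, 3.7]
width: 11.2
```

{"fn": "move_arm", "kwargs": {"deltas": [[240,0,-0.0005,0,0],[240,0,-0.0005,0,0],[240,0,-0.0005,0,0]]}}

```text
t: 21.72
ee_pos: [551.4, -0.6, 48.9]
orientation: [3.141, 0.008, 0.0]
ft_force: [-1.0, -5.5, 5.1]
width: 10.7
```

{"fn": "move_arm", "kwargs": {"deltas": [[240,0,-0.0003,0,0],[240,0,-0.0003,0,0],[240,0,-0.0003,0,0]]}}

```text
t: 21.97
ee_pos: [551.4, -0.4, 48.9]
orientation: [3.141, 0.008, -0.0]
ft_force: [-1.8, -5.0, 4.9]
width: 10.8
```

{"fn": "move_arm", "kwargs": {"deltas": [[240,0,0.0009,-0.0003,0],[240,0,0.0009,-0.0003,0],[240,0.0005,0.0009,-0.0003,0],[240,0.001,0.0009,-0.0003,0],[240,0.001,0.0009,-0.0003,0]]}}

```text
t: 22.38
ee_pos: [551.9, -0.8, 48.9]
orientation: [-3.141, -0.008, 0.002]
ft_force: [-1.8, -1.2, 2.0]
width: 11.0
```

{"fn": "move_arm", "kwargs": {"deltas": [[240,0.0005,0,0,0],[240,0.0005,0,0,0],[240,0.0005,0,0,0]]}}

```text
t: 22.63
ee_pos: [552.7, -0.9, 48.9]
orientation: [-3.142, -0.008, 0.001]
ft_force: [-2.3, -1.8, 0.9]
width: 11.1
```

{"fn": "move_arm", "kwargs": {"deltas": [[240,0.0005,0,0,0],[240,0.0005,0,0,0],[240,0.0005,0,0,0]]}}

```text
t: 22.88
ee_pos: [553.5, -0.9, 48.9]
orientation: [-3.142, -0.008, -0.0]
ft_force: [-2.1, -1.3, -0.7]
width: 10.7
```

```bash
python3 -c "
from h import *
im=get_image('side'); 
a=im[205:240,272:324]; a=cv2.resize(a,None,fx=14,fy=14.,interpolation=cv2.INTER_CUBIC)
a=(255*(a/255.)**0.5).astype('uint8')
cv2.imwrite('pics/z19.png',a)
go(556,0.7,50,-3); print(get_obs()['moment'])
"
```

```text
pos [553.46  -0.91  48.95] a 0.27 F [-0.89 -1.37 -2.  ] w 10.7 t 22.93 q6 1.54
delta m [ 0.0025 -0.0016 -0.0011] roll 0.0571
[-0.18100587  0.17210677 -0.06502121]
```

View pics/z19.png

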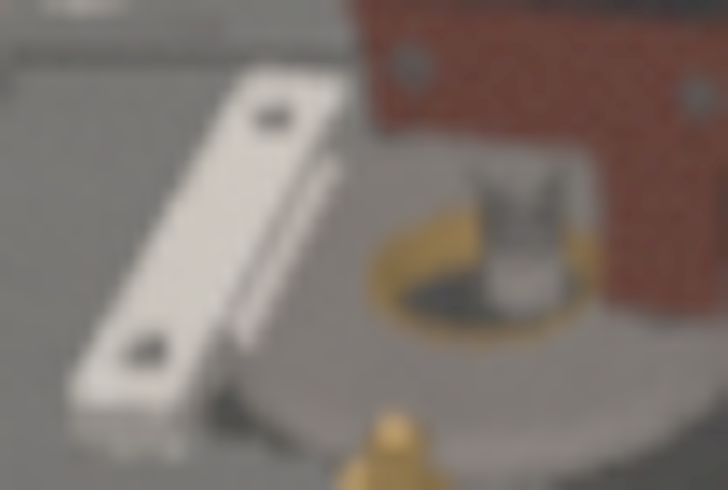

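{"fn": "move_arm", "kwargs": {"deltas": [[240,0.0005,0,0.0002,0],[240,0.0005,0,0.0002,0],[240,0.0005,0,0.0002,0]]}}

```text
t: 23.18
ee_pos: [554.0, -0.9, 48.9]
orientation: [-3.142, -0.007, -0.0]
ft_force: [-0.7, -0.7, -0.5]
width: 11.1
```

{"fn": "move_arm", "kwargs": {"deltas": [[240,0.0005,0,0,0],[240,0.0005,0,0,0],[240,0.0005,0,0,0]]}}

```text
t: 23.43
ee_pos: [554.5, -0.9, 48.9]
orientation: [3.142, 0.008, 0.0]
ft_force: [-1.1, -1.5, -0.2]
width: 11.0
```

{"fn": "move_arm", "kwargs": {"deltas": [[240,0.0005,0,0,0],[240,0.0005,0,0,0],[240,0.0005,0,0,0]]}}

```text
t: 23.68
ee_pos: [554.6, -0.9, 48.9]
orientation: [-3.142, -0.008, 0.001]
ft_force: [-3.5, -1.3, 2.2]
width: 11.0
```

Bar contact at x ≈ 554.5. Pressing to about 8 N and holding.

{"fn": "move_arm", "kwargs": {"deltas": [[240,0.0004,0,0,0],[240,0.0004,0,0,0],[240,0.0008,0,0,0],[240,0.0008,0,0,0]]}}

```text
t: 24.02
ee_pos: [554.7, -0.9, 48.9]
orientation: [-3.142, -0.008, 0.003]
ft_force: [-5.9, -1.3, 5.4]
width: 11.1
```

{"fn": "move_arm", "kwargs": {"deltas": [[240,0.0004,0,0,0],[240,0.0004,0,0,0],[240,0.0004,0,0,0],[240,0.0004,0,0,0],[240,0.0004,0,0,0]]}}

```text
t: 24.43
ee_pos: [554.7, -1.0, 48.9]
orientation: [-3.142, -0.008, 0.004]
ft_force: [-7.8, -2.5, 6.3]
width: 11.3
```

```bash
python3 -c "
from h import *
im=get_image('side'); 
a=im[205:240,272:324]; a=cv2.resize(a,None,fx=14,fy=14.,interpolation=cv2.INTER_CUBIC)
a=(255*(a/255.)**0.5).astype('uint8')
cv2.imwrite('pics/z20.png',a)
go(556,0.7,50,-3); print(get_obs()['moment'])
"
```

```text
pos [554.74  -0.93  48.87] a 0.28 F [-6.23 -0.61  6.42] w 11.0 t 24.48 q6 1.54
delta m [ 0.0013 -0.0016 -0.0011] roll 0.0572
[-0.26721044  1.17841124 -0.01059401]
```

View pics/z20.png

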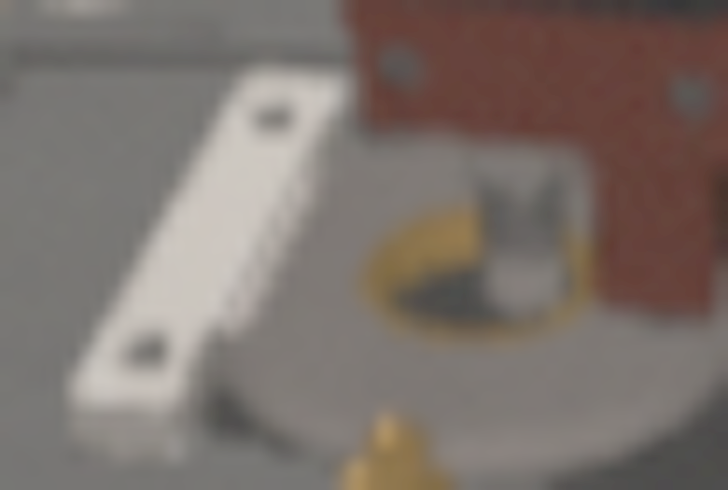

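The flat looks flush along its length. Unloading, releasing and moving away for a clear look.

{"fn": "move_arm", "kwargs": {"deltas": [[240,-0.0006,0,0,0],[240,-0.001,0,0,0],[240,-0.001,0,0,0],[225,-0.001,0,0,0],[150,-0.001,0,0,0]]}}

```text
t: 24.9
ee_pos: [555.7, -0.8, 49.0]
orientation: [-3.141, -0.007, -0.002]
ft_force: [0.2, 0.3, 0.1]
width: 15.1
```

{"fn": "move_arm", "kwargs": {"deltas": [[150,0,0,0,0],[150,0,0,0,0],[150,0,0,0,0],[150,0,0,-0.01,0],[150,0,0,-0.03,0]]}}

```text
t: 25.32
ee_pos: [553.8, -0.8, 77.8]
orientation: [-3.141, -0.008, 0.006]
ft_force: [0.6, 0.3, 0.6]
width: 36.0
```

{"fn": "move_arm", "kwargs": {"deltas": [[150,0,0,-0.04,0],[150,0,0,-0.08,0],[150,0,0,-0.12,0],[150,0,0.04,-0.12,0],[150,0,0.08,-0.12,0]]}}

```text
t: 25.73
ee_pos: [557.8, -80.5, 203.2]
orientation: [3.14, 0.014, 0.012]
ft_force: [0.5, 0.8, -0.6]
width: 36.5
```

{"fn": "move_arm", "kwargs": {"deltas": [[150,0,0.04,0,0],[150,0,0.08,0,0],[150,0,0.12,0,0],[150,0,0.16,0,0],[150,0,0.2,0,0]]}}

```text
t: 26.15
ee_pos: [556.3, -282.9, 199.9]
orientation: [3.141, 0.008, 0.002]
ft_force: [0.3, 1.0, -0.7]
width: 36.1
```

{"fn": "move_arm", "kwargs": {"deltas": [[150,-0.03,0.04,0,0],[150,-0.06,0.08,0,0],[150,-0.09,0.12,0,0],[150,-0.12,0.14,0,0],[150,-0.12,0.14,0,0]]}}

```text
t: 26.57
ee_pos: [434.1, -424.5, 199.6]
orientation: [3.14, 0.004, -0.0]
ft_force: [-0.1, 0.4, 0.0]
width: 35.9
```

```bash
python3 -c "
from h import *
for n in ('top','side'):
    im=get_image(n); cv2.imwrite('pics/%s21.png'%n,im)
im=cv2.imread('pics/top21.png')
a=im[176:224,288:340]; a=cv2.resize(a,None,fx=14,fy=12.,interpolation=cv2.INTER_CUBIC)
a=np.clip((a.astype(float)-40)*1.8,0,255).astype('uint8')
cv2.imwrite('pics/z21.png',a)
im=cv2.imread('pics/side21.png')
a=im[205:246,272:324]; a=cv2.resize(a,None,fx=14,fy=14.,interpolation=cv2.INTER_CUBIC)
a=np.clip((a.astype(float)-20)*1.8,0,255).astype('uint8')
cv2.imwrite('pics/z21s.png',a)
for n in ('top','side'):
    for k in ('drive_plate','drive_pin','flat_left','flat_right','align_bar','stop_pin','fixture'):
        print(n,k,[(round(d['conf'],2),[round(float(v),1) for v in d['location']]) for d in place_of(n,k) if 500<d['location'][0]<660 and abs(d['location'][1])<80])
"
```

```text
top drive_plate [(0.77, [589.1, -2.2, 18.6]), (0.33, [634.5, 0.3, 18.9])]
top drive_pin [(0.63, [559.3, -0.4, 50.6])]
top flat_left [(0.75, [633.0, 21.8, 22.1])]
top flat_right []
top align_bar [(0.62, [636.8, -1.1, 18.5])]
top stop_pin [(0.48, [591.5, 53.8, 21.3])]
top fixture [(0.78, [591.6, -2.6, 1.5])]
side drive_plate [(0.56, [590.1, 2.0, 18.1])]
side drive_pin [(0.9, [558.3, -1.3, 45.1])]
side flat_left []
side flat_right [(0.82, [633.3, -26.0, 24.3]), (0.41, [593.5, 55.2, 21.1])]
side align_bar []
side stop_pin [(0.36, [597.3, 55.7, 21.1])]
side fixture [(0.81, [593.0, -2.5, 1.4]), (0.2, [591.4, 2.8, 18.0])]
```

View pics/z21.png

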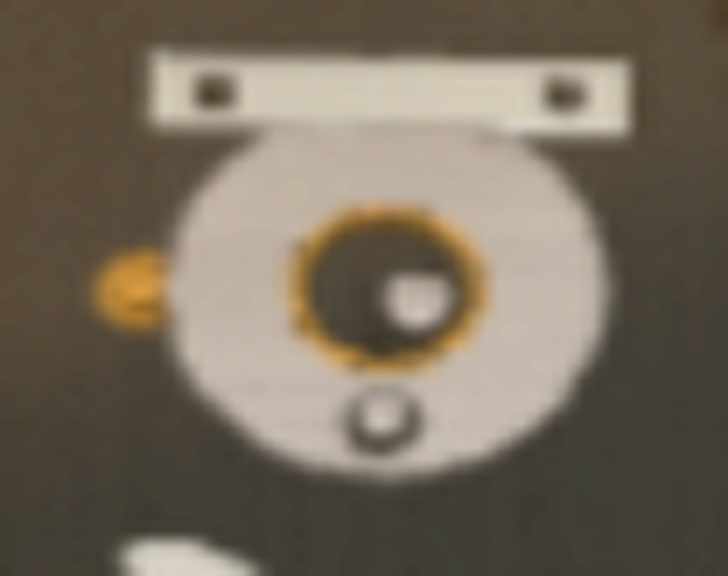

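View pics/z21s.png

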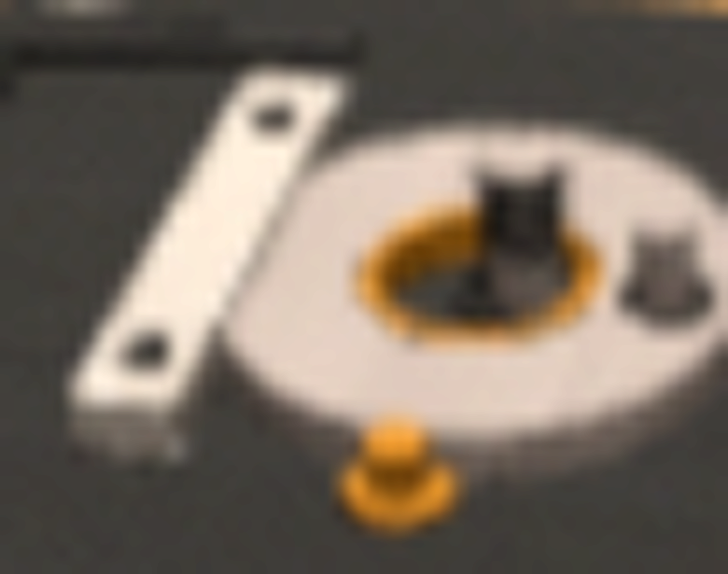

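The flat is now flush (no dark line in the top view) and the rim is at the stop. I'll put sub-pixel numbers on the angle and the stop gap.

```bash
cat > m.py <<'E'
from h import *
from scipy.optimize import least_squares
from scipy.ndimage import map_coordinates, gaussian_filter
def meas(f):
    im=cv2.imread(f).astype(float); g=im.mean(2)
    # disc rim: project circle radius 50 z=30 at centre c; find edge along radials
    def edge(c,ang,r0,z):
        rs=np.arange(r0-6,r0+6,0.25)
        P=np.c_[c[0]+rs*np.cos(ang),c[1]+rs*np.sin(ang),np.full(len(rs),z)]
        uv=proj('top',P); v=map_coordinates(g,[uv[:,1],uv[:,0]],order=3)
        d=-np.gradient(gaussian_filter(v,4)); i=d.argmax()
        return rs[i],d[i]
    c=np.array([590.,-2.])
    A=np.radians(np.r_[190:251:4,290:341:4, 110:171:4, 15:50:4])
    A=np.radians([a for a in range(0,360,4) if 58<a<76 or 102<a<170 or 190<a<315])
    for it in range(6):
        r=np.array([edge(c,a,50,30)[0] for a in A])
        M=np.c_[np.cos(A),np.sin(A),np.ones(len(A))]
        w=np.ones(len(A))
        for k in range(3):
            s=np.linalg.lstsq(M*w[:,None],r*w,rcond=None)[0]; e=r-M@s; w=1/(1+(e/0.7)**2)
        c=c+s[:2]
    # stop pin centroid (orange), left of plate
    hsv=cv2.cvtColor(cv2.imread(f),cv2.COLOR_BGR2HSV).astype(float)
    sat=hsv[...,1]
    uv=proj('top',[[591,54.5,33]])[0]
    print(f,'centre',c.round(2),'r',round(s[2],2),'res',round(np.abs(e).mean(),2))
    # orange bore
    b,gg,rr=im[...,0],im[...,1],im[...,2]
    o=np.clip(rr-b-25,0,None)
    yy,xx=np.mgrid[:400,:640]
    cb=proj('top',[[c[0],c[1],30]])[0]
    m=o*(np.hypot(xx-cb[0],yy-cb[1])<9)
    print(' bore ring centroid',ray('top',((m*xx).sum()/m.sum(),(m*yy).sum()/m.sum()),30).round(2))
    m=o*(np.hypot(xx-uv[0],yy-uv[1])<4)
    print(' stop',ray('top',((m*xx).sum()/m.sum(),(m*yy).sum()/m.sum()),30).round(2))
for f in ('pics/top0.png','pics/top16.png','pics/top21.png'): meas(f)
E
python3 m.py
```

```text
pics/top0.png centre [581.65  -6.56] r 49.64 res 1.28
 bore ring centroid [581.88  -6.06  30.  ]
 stop [590.51  54.07  30.  ]
pics/top16.png centre [590.62  -1.86] r 49.95 res 0.28
 bore ring centroid [590.59  -1.82  30.  ]
 stop [590.53  55.95  30.  ]
pics/top21.png centre [591.58  -1.79] r 50.04 res 0.24
 bore ring centroid [591.92  -1.64  30.  ]
 stop [590.5  55.9  30. ]
```

```bash
python3 -c "
from h import *
def P(u,v,z): return ray('top',(288+(u+.5)/14-.5,176+(v+.5)/12-.5),z)
for n,u,v,c in (('16',375.5,421,(590.6,-1.84)),('21',381.5,419,(591.75,-1.72))):
    p=P(u,v,48)[:2]; d=np.array(c)-p; print(n,p.round(1),np.degrees(np.arctan2(d[1],d[0])).round(2),np.hypot(*d).round(1))
# bar edges direction by column-wise gradient
for f in ('pics/top16.png','pics/top21.png'):
    g=cv2.imread(f).astype(float).mean(2)
    pts=[]
    for u in range(302,331):
        col=g[172:186,u]; col=cv2.resize(col[:,None],(1,14*20),interpolation=cv2.INTER_CUBIC)[:,0]
        col=cv2.GaussianBlur(col[:,None],(1,31),8)[:,0]
        i=np.argmax(np.gradient(col)); pts.append((u,172+(i+.5)/20-.5))
    W=np.array([ray('top',p,33)[:2] for p in pts]); k=np.polyfit(W[:,1],W[:,0],1); r=W[:,0]-np.polyval(k,W[:,1]); ok=abs(r)<.8
    k=np.polyfit(W[ok,1],W[ok,0],1); print(f,'bar far edge x',k[1].round(2),'yaw deg',np.degrees(-np.arctan(k[0])).round(2))
"
```

```text
16 [5.532e+02 1.000e-01] -3.0 37.4
21 [553.8  -1.2] -0.75 38.0
pics/top16.png bar far edge x 652.78 yaw deg 0.74
pics/top21.png bar far edge x 652.78 yaw deg 0.72
```

```bash
python3 -c "
from h import *
for f in ('pics/top16.png','pics/top21.png'):
    g=cv2.imread(f).astype(float).mean(2)
    print(f); print(g[178:192,304:328:2].astype(int))
C=calibration('top')['world_to_cam'];print(-C[:3,:3].T@C[:3,3])
print(proj('top',[[632.7,25,33],[632.7,-27,33],[632.7,25,30],[632.7,-27,30],[632.7,25,20]]))
"
```

```text
pics/top16.png
[[ 82  81  81  82  81  81  81  81  82  81  82  82]
 [ 84  83  83  84  83  82  83  83  82  81  82  81]
 [104 102 102 102 100  92  97  98  89  88  89  87]
 [134 137 137 136 137 135 137 136 135 135 135 134]
 [119 147 148 148 147 148 149 149 149 149 149 141]
 [104 148 149 148 148 149 150 150 151 150 151 136]
 [108 149 150 149 149 150 150 151 151 151 152 138]
 [134 146 148 147 147 148 148 148 148 149 151 147]
 [117 123 135 137 140 134 134 135 135 135 151 149]
 [ 90 116 135 136 137 126 124 123 117 110 116 108]
 [ 91 130 138 138 137 133 133 132 130 128 125  91]
 [111 137 138 138 138 137 137 136 135 136 136 118]
 [131 138 138 138 137 138 137 137 137 138 138 131]
 [139 140 139 139 139 139 138 137 137 138 138 137]]
pics/top21.png
[[ 81  81  82  81  81  81  81  81  82  82  82  81]
 [ 83  83  82  83  83  82  82  82  81  82  81  81]
 [104 102 102 101 100  92  97  97  89  88  88  88]
 [134 137 137 136 137 135 136 137 135 134 135 134]
 [119 147 147 148 147 148 148 149 149 149 149 140]
 [104 149 148 149 149 150 149 150 150 150 151 137]
 [108 149 150 149 150 150 150 150 151 151 151 137]
 [134 146 147 147 147 148 147 148 149 149 151 147]
 [117 124 135 138 141 136 135 136 137 137 152 150]
 [ 90 116 136 136 138 135 136 136 136 127 130 110]
 [ 92 130 138 137 138 137 137 138 138 134 132  98]
 [118 138 139 138 137 137 137 137 138 138 136 122]
 [133 139 139 138 138 138 138 138 137 138 138 136]
 [139 140 139 139 139 138 138 138 138 139 140 140]]
[ 344.34383861   -1.97646774 1534.57354513]
[[306.88043915 186.56930007]
 [323.13872387 186.7763576 ]
 [306.8946119  186.74619658]
 [323.12141257 186.95277454]
 [306.94146231 187.33093653]]
```

The bar's yaw measures 0.72°, and the plate's -0.75° (±0.8°). The gap profile shows at most about 0.7 mm at the right end. That is inside tolerance but not comfortable. I'll square it with a gentle +x push of the closed fingertips on the pin, which leaves the plate free to turn against the bar.

```bash
python3 -c "
from h import *
go(528,-1,100,0.7)
"
```

```text
pos [ 437.26 -421.31  198.82] a 0.29 F [-0.11  0.26 -0.01] w 36.4 t 27.37 q6 0.78
delta m [ 0.0929 -0.4198  0.0988] roll -0.0071
```

{"fn": "move_arm", "kwargs": {"deltas": [[255,0.02,-0.04,0,-0.009],[255,0.04,-0.08,0,-0.009],[255,0.06,-0.12,0,-0.009],[255,0.08,-0.16,0,-0.009],[255,0.093,-0.2,0,-0.009]]}}

```text
t: 27.78
ee_pos: [526.1, -231.5, 199.1]
orientation: [3.141, 0.021, 0.002]
ft_force: [1.3, 0.1, 0.2]
width: 6.5
```

{"fn": "move_arm", "kwargs": {"deltas": [[255,0,-0.04,0,0],[255,0,-0.08,0,0],[255,0,-0.12,0,0],[255,0,-0.16,0,0],[255,0,-0.2,0,0]]}}

```text
t: 28.2
ee_pos: [521.9, -31.0, 199.0]
orientation: [3.141, 0.021, 0.001]
ft_force: [0.9, -0.1, -0.3]
width: 0.7
```

{"fn": "move_arm", "kwargs": {"deltas": [[255,0,0,0,0],[255,0,0,0,0]]}}

```text
t: 28.37
ee_pos: [522.2, -31.0, 199.0]
orientation: [3.141, 0.028, 0.0]
ft_force: [0.1, -0.0, -0.3]
width: 0.7
```

```bash
python3 -c "
from h import *
go(528,-1,70,0.7)
"
```

```text
pos [522.17 -30.99 199.01] a 1.02 F [ 0.12 -0.03 -0.3 ] w 0.7 t 28.37 q6 1.47
delta m [ 0.0063 -0.0299  0.129 ] roll 0.0057
```

{"fn": "move_arm", "kwargs": {"deltas": [[255,0.005,-0.03,0,0.005],[255,0.005,-0.03,0.035,0.005],[255,0.005,-0.03,0.07,0.005],[255,0.005,-0.03,0.1,0.005],[255,0.005,-0.03,0.12,0.005]]}}

```text
t: 28.78
ee_pos: [525.8, -4.2, 76.4]
orientation: [3.141, 0.012, -0.004]
ft_force: [-0.2, -0.8, -0.1]
width: 0.3
```

{"fn": "move_arm", "kwargs": {"deltas": [[255,0,0,0,0],[255,0,0,0,0]]}}

```text
t: 28.95
ee_pos: [526.4, -4.0, 78.2]
orientation: [3.141, 0.011, -0.004]
ft_force: [-0.2, -0.3, 0.5]
width: 0.3
```

```bash
python3 -c "
from h import *
im=get_image('side'); 
a=im[195:265,250:345]; a=cv2.resize(a,None,fx=8,fy=8,interpolation=cv2.INTER_CUBIC)
cv2.imwrite('pics/sidec22.png',(255*(a/255.)**0.5).astype('uint8'))
go(529,-1,49,0.7)
"
```

```text
pos [527.34  -3.84  79.37] a 0.43 F [-0.56 -0.3  -0.48] w 0.4 t 29.0 q6 1.53
delta m [ 0.0017 -0.0028  0.0304] roll -0.0048
```

View pics/sidec22.png

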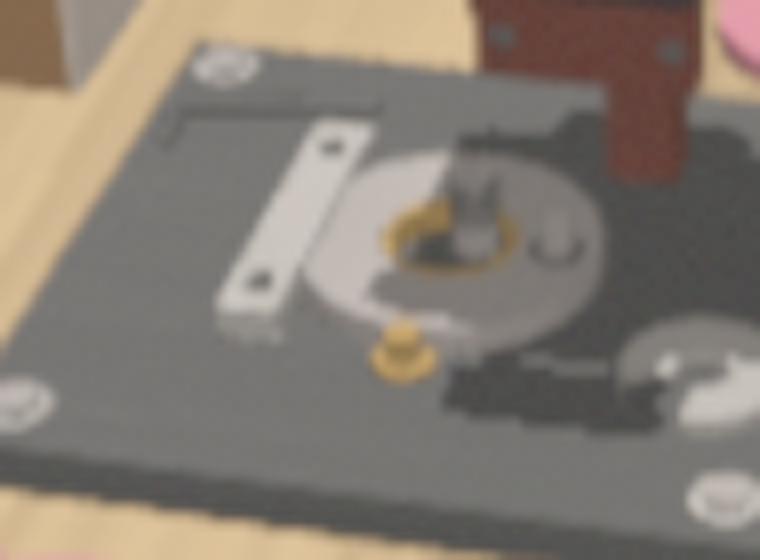

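The closed fingers hang on the robot side of the pin, clear of it. Lowering them behind the pin.

{"fn": "move_arm", "kwargs": {"deltas": [[255,0,-0.003,0.01,-0.005],[255,0,-0.003,0.02,-0.005],[255,0,-0.003,0.028,-0.005],[255,0,-0.003,0.028,-0.005],[255,0,-0.003,0.028,-0.005]]}}

```text
t: 29.42
ee_pos: [526.4, 0.3, 50.5]
orientation: [-3.142, -0.022, 0.002]
ft_force: [0.2, 0.1, -0.1]
width: 0.5
```

```bash
python3 -c "
from h import *
im=get_image('side'); 
a=im[195:265,250:345]; a=cv2.resize(a,None,fx=8,fy=8,interpolation=cv2.INTER_CUBIC)
cv2.imwrite('pics/sidec23.png',(255*(a/255.)**0.5).astype('uint8'))
go(529,-1,49,0.7)
"
```

```text
pos [5.2669e+02 2.6000e-01 5.0800e+01] a 0.8 F [ 0.61 -0.43  0.78] w 0.5 t 29.47 q6 1.53
delta m [0.0023 0.0013 0.0018] roll 0.0017
```

View pics/sidec23.png

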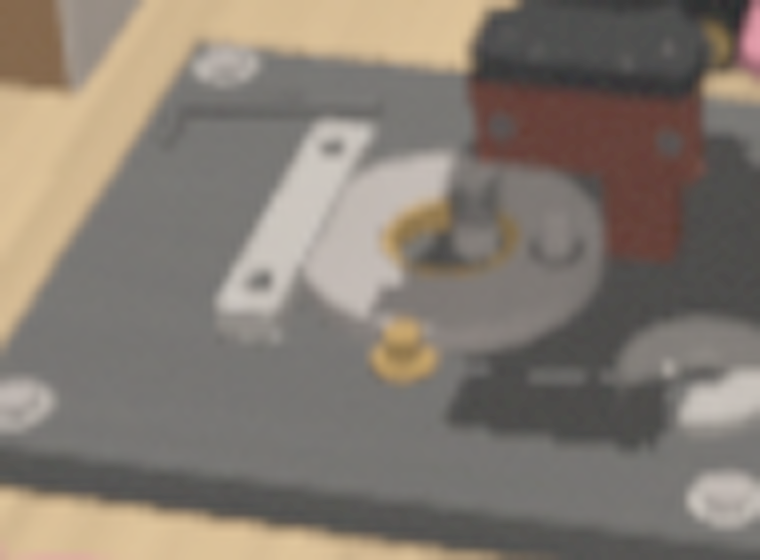

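{"fn": "move_arm", "kwargs": {"deltas": [[255,0.002,0.001,0,0],[255,0.004,0.001,0,0],[255,0.006,0.001,0,0],[255,0.008,0.001,0,0],[255,0.008,0.001,0,0]]}}

```text
t: 29.88
ee_pos: [535.5, -0.7, 51.1]
orientation: [3.141, 0.022, 0.002]
ft_force: [0.6, 0.1, 0.1]
width: 0.4
```

{"fn": "move_arm", "kwargs": {"deltas": [[255,0.0005,0,0,0],[255,0.001,0,0,0],[255,0.001,0,0,0]]}}

```text
t: 30.13
ee_pos: [535.8, -0.6, 50.9]
orientation: [-3.142, -0.022, 0.0]
ft_force: [0.3, 0.4, 0.8]
width: 0.5
```

{"fn": "move_arm", "kwargs": {"deltas": [[255,0.0005,0,0,0],[255,0.001,0,0,0],[255,0.001,0,0,0]]}}

```text
t: 30.38
ee_pos: [536.8, -0.7, 50.9]
orientation: [-3.142, -0.022, -0.0]
ft_force: [0.1, -0.2, -0.0]
width: 0.4
```

{"fn": "move_arm", "kwargs": {"deltas": [[255,0.0005,0,0,0],[255,0.001,0,0,0],[255,0.001,0,0,0]]}}

```text
t: 30.63
ee_pos: [537.9, -0.6, 50.9]
orientation: [3.142, 0.022, 0.0]
ft_force: [-0.1, 0.1, -0.3]
width: 0.6
```

{"fn": "move_arm", "kwargs": {"deltas": [[255,0.0005,0,0,0],[255,0.0008,0,0,0],[255,0.0008,0,0,0]]}}

```text
t: 30.88
ee_pos: [538.6, -0.6, 50.9]
orientation: [-3.141, -0.022, 0.0]
ft_force: [0.5, 0.2, -0.3]
width: 0.4
```

{"fn": "move_arm", "kwargs": {"deltas": [[255,0.0005,0,0,0],[255,0.0005,0,0,0],[255,0.0005,0,0,0]]}}

```text
t: 31.13
ee_pos: [538.8, -0.6, 50.8]
orientation: [-3.142, -0.022, 0.001]
ft_force: [-0.8, 0.1, -0.6]
width: 0.5
```

{"fn": "move_arm", "kwargs": {"deltas": [[255,0.0005,0,0,0],[255,0.0005,0,0,0],[255,0.0005,0,0,0]]}}

```text
t: 31.38
ee_pos: [539.0, -0.6, 50.7]
orientation: [-3.142, -0.022, 0.002]
ft_force: [-3.1, -1.3, 1.5]
width: 0.7
```

{"fn": "move_arm", "kwargs": {"deltas": [[255,0.0005,0,0,0],[255,0.0005,0,0,0],[255,0.0005,0,0,0]]}}

```text
t: 31.63
ee_pos: [539.1, -0.6, 50.7]
orientation: [3.142, 0.022, -0.003]
ft_force: [-5.1, -0.2, 2.3]
width: 0.6
```

{"fn": "move_arm", "kwargs": {"deltas": [[255,0.0005,0,0,0],[255,0.0005,0,0,0],[255,0.0009,0,0,0],[255,0.0009,0,0,0]]}}

```text
t: 31.97
ee_pos: [539.3, -0.7, 50.5]
orientation: [3.141, 0.022, -0.006]
ft_force: [-6.3, -1.4, 3.8]
width: 0.5
```

{"fn": "move_arm", "kwargs": {"deltas": [[255,0.0003,0,0,0],[255,0.0003,0,0,0],[255,0.0003,0,0,0],[255,0.0003,0,0,0],[255,0.0003,0,0,0]]}}

```text
t: 32.38
ee_pos: [539.3, -0.7, 50.5]
orientation: [3.141, 0.022, -0.006]
ft_force: [-7.4, -1.3, 2.9]
width: 0.3
```

{"fn": "move_arm", "kwargs": {"deltas": [[255,-0.002,0,0,0],[255,-0.006,0,0,0],[255,-0.012,0,0,0],[255,-0.016,0,0,0],[255,-0.016,0,-0.03,0]]}}

```text
t: 32.8
ee_pos: [521.1, -0.7, 77.2]
orientation: [-3.141, -0.022, 0.013]
ft_force: [-0.2, 0.6, -0.1]
width: 0.2
```

{"fn": "move_arm", "kwargs": {"deltas": [[255,0,0,-0.04,0],[255,0,0,-0.08,0],[255,0,0,-0.12,0],[255,0,0.04,-0.12,0],[255,0,0.08,-0.12,0]]}}

```text
t: 33.22
ee_pos: [528.4, -80.5, 204.3]
orientation: [3.14, 0.029, 0.012]
ft_force: [0.8, -0.2, -0.2]
width: 0.3
```

{"fn": "move_arm", "kwargs": {"deltas": [[255,0,0.04,0,0],[255,0,0.08,0,0],[255,0,0.12,0,0],[255,0,0.16,0,0],[255,0,0.2,0,0]]}}

```text
t: 33.63
ee_pos: [528.8, -282.7, 201.1]
orientation: [3.141, 0.022, 0.001]
ft_force: [0.6, -0.4, -0.8]
width: 0.7
```

{"fn": "move_arm", "kwargs": {"deltas": [[255,-0.03,0.04,0,0],[255,-0.06,0.08,0,0],[255,-0.09,0.12,0,0],[255,-0.1,0.14,0,0],[255,-0.1,0.14,0,0]]}}

```text
t: 34.05
ee_pos: [428.0, -426.9, 201.1]
orientation: [3.139, 0.015, 0.0]
ft_force: [-0.2, 0.1, -0.1]
width: 0.3
```

```bash
python3 -c "
from h import *
for n in ('top','side'):
    im=get_image(n); cv2.imwrite('pics/%s24.png'%n,im)
im=cv2.imread('pics/top24.png')
print(im.astype(float).mean(2)[184:190,304:328:2].astype(int))
a=im[176:224,288:340]; a=cv2.resize(a,None,fx=14,fy=12.,interpolation=cv2.INTER_CUBIC)
a=np.clip((a.astype(float)-40)*1.8,0,255).astype('uint8')
cv2.imwrite('pics/z24.png',a)
go(0,0,0,0)
"
sed -i "s/^for f in ('pics.*/import sys\nfor f in sys.argv[1:]: meas(f)/" m.py; python3 m.py pics/top21.png pics/top24.png
```

```text
[[108 149 150 149 150 150 150 151 151 151 151 138]
 [134 146 147 148 148 148 148 148 148 149 151 147]
 [117 123 135 138 141 135 136 136 137 137 152 150]
 [ 90 115 135 137 138 135 136 136 136 134 130 110]
 [ 91 130 138 138 137 137 137 137 138 137 132  97]
 [118 138 138 139 138 137 138 137 138 138 137 122]]
pos [ 429.97 -423.52  200.87] a 0.59 F [-0.16  1.64  0.02] w 0.7 t 34.15 q6 0.76
delta m [-0.4257 -0.4279  0.2005] roll 0.0102
pics/top21.png centre [591.58  -1.79] r 50.04 res 0.24
 bore ring centroid [591.92  -1.64  30.  ]
 stop [590.5  55.9  30. ]
pics/top24.png centre [591.53  -1.9 ] r 50.04 res 0.22
 bore ring centroid [591.81  -1.18  30.  ]
 stop [590.49  55.9   30.  ]
```

View pics/z24.png

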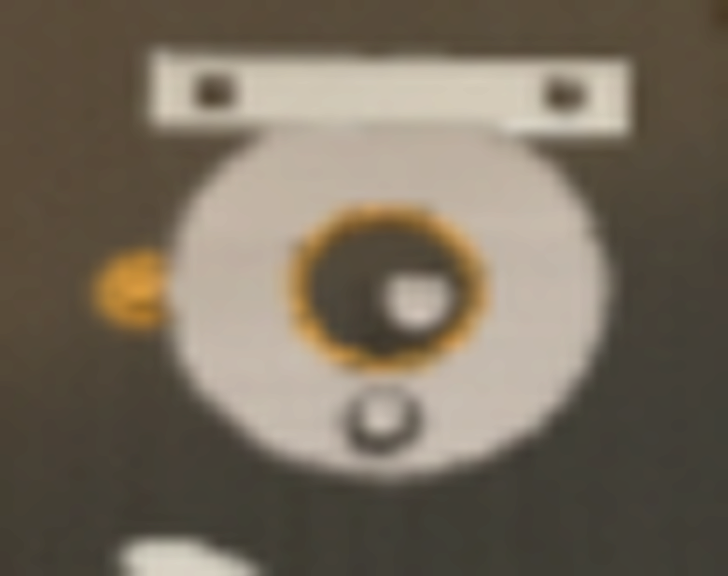

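The small shade at the flat's right end has gone (pixel (322,187) rose from 127 to 134), so the flat is flush along its length. The disc centre is at y = -1.9 mm, against -1.86 mm in the earlier state pressed onto the stop. With the unobstructed stop measured at y ≈ 54.1 mm, the distance is 56 mm, which means contact. Handing in.

```bash
python3 -c "
from workcell import *
print(close_job()); print(get_obs()['t'])"
```

```text
the job is handed in; nothing more can be done
None
the job is handed in; nothing more can be done
```

The plate is seated: flat flush on the alignment bar and rim touching the stop pin, as far as my last checks show. I handed in at about 34 s with the arm clear; the hand-in gives no verdict.

**What I did:**
- I gripped the drive pin, turned the plate about 150° clockwise on the base, and felt it onto the bar and then the stop.
- A check after releasing showed the plate had been dragged about 3–4° off square while sliding along the bar. I regripped, backed off, squared it, slid it to the stop clear of the bar, and pressed it onto the bar at about 6–8 N.
- I finished with a push of about 7 N on the pin with closed fingertips to square the flat. No wrist reading I took exceeded 8.4 N in x or 6.8 N in y.

**Last checks:**
- **Flat:** the top view shows no gap along it; the slight shading left at its right end after the second press disappeared with the final push.
- **Stop:** the disc centre is about 56 mm from the stop pin's centre, which means contact. It is also within about 0.2 mm of where it sat in the earlier state pressed onto the stop.

**What disagreed or stayed uncertain:**
- Before the final push, the pin-to-centre angle still read about 1.5° off the bar, at the edge of what I could measure. I went by the gap profile instead and did not remeasure the angle afterwards.
- Measured in the final picture, the stop came out about 1.8 mm further away, which would make the distance about 57.6 mm, just over the 57.5 mm limit. I put this down to the plate's edge hiding part of the pin's foot and relied on the unobstructed first picture.

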